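# Tension, load and wind out the test shuttle

## Robot

A 7-joint arm with a two-finger parallel gripper is mounted at the origin on a cart in front of the work surface, level with it; the furniture and walls round the work are solid. World frame = base frame: x ahead of the robot, y to its left, z up, the work surface at z = 0. Lengths are in m, angles in rad, forces in N, time in s.
With the tool pointing down it reaches from about 0.4 to 0.875 m from the base axis. Payload 19.3 kg.
Tool frame: the origin (TCP) lies at the very end of the fingers, on their centre line; the grasp point (between the pads) lies 19 mm behind it; z points along the fingers, y is the line along which they close (so a half turn about z gives the same grasp; the last joint's range is limited). The gripper opens to 85 mm and grips with 20 to 120 N. Pads are 22 mm wide; open, the fingers measure 114 mm over their backs; the gripper's body (76 mm by 85 mm) begins 54 mm behind the grasp point. The pads swing forward as they close: fully open they stand 13 mm farther back than shut.
Start: joints at [1.11, 0.521, -0.036, 1.599, 0.021, 1.021, -0.113], TCP at [0.238, -0.578, 0.231] pointing down, gripper open.
Joint ranges: [-2.91, 2.91], [-0.3, 2.13], [-1.5, 1.42], [0.17, 2.43], [-1.26, 4.41], [0.16, 1.93], [-2.52, 2.52]. Speed limits (rad/s): [1.89, 1.89, 2.39, 2.39, 3.01, 3.01, 3.01].

## Interface

Orientations are given as [roll, pitch, yaw] about the fixed x, y, z axes, in that order (R = Rz(yaw) Ry(pitch) Rx(roll)).
In Python, from workcell import bot gives the robot as it stands.
- The arm moves only by the tool carry_out, never from a script. Its argument "rows" is a list that holds one entry, the list of rows, each a list of 4 numbers: the shift along the tool's x, y, z in m, then the turn about the tool's z in degrees. In form: [[[x, y, z, twist], ...]]. A call has 1 to 12 rows; each row is the pose to reach, as a shift and turn from the pose commanded when the call began, along the tool's axes at that moment; what a row does not reach only later rows make up. A row lasts 1/12 s, in which the tool goes at most 41.7 mm and 7.16 degrees, less where a joint would pass 70% of its speed; a pose out of reach is approached as far as the arm can. A call with a gripper value outside its range is refused whole. "grip" is the finger opening in m, from 0 to 0.0854, set as the call begins (left out, the last holds). The fingers move at their own pace and stop on an object; "grip_force" is the grip in N (left out, the last holds). Time passes only in rows, so rows that repeat a pose let the fingers close. It gives the time, the measured TCP pose, the force, the opening and the grip force at its end, in the units of the state.
- bot.observe(): the state, without advancing time (a new reading comes with each control period).
- bot.grab_frame(name): name is "side" or "top" or "wrist"; returns a dict with "pixels" (384x512x3 uint8, red, green, blue), "K" (3x3 intrinsics, pixels), "pose" (4x4, takes a point from camera to world coordinates). Camera axes: x right, y down, z forward; pixel columns grow to the right and rows downward; lengths in m; the calibration is good to about 2 mm. A picture is of the moment at which its call begins. There is no depth.
- bot.job_done(): hands the job in; it is judged then, once.
Trained networks look in a picture, given as the dict that the camera call returned (one of the last four; its "shot" number tells which), for a name from the list of things; names that differ only in an ending like _2 or _b are one class to them, and where a whole thing is asked for, a point or a joint stands for the part that bears it (a point fixed in the world has none). Each returns a list of dicts, best first, with "conf" (0 to 1); they miss things now and then, are a little off and sometimes report something else, mostly with a low value. They report only what shows in the picture. A call takes as long as a camera call. They do not tell look-alikes from the thing itself.
- bot.look_for(picture, label): "position" ([column, row] in pixels, amid what is visible of it).
- bot.regions_of(picture, label): "region" (384x512 bool, what is visible of it) and "position" ([column, row] in pixels, amid what is visible of it).
- bot.spot_point(picture, label): "position" ([column, row] in pixels: a listed point, or the origin of a listed thing).
The state is a dict: "clock": time; "qpos": joint angles; "qd": joint speeds; "joint_efforts": joint torques, N m; "position": TCP position; "tool_rot": TCP orientation; "force": force on the tool from outside, world axes, zero at the start; "moment": the same for the moment, N m; "grip_width": finger opening in m; "finger_force": force on a finger pad.
Only numpy, scipy, OpenCV 4.12 (cv2) and the standard library are available. Lean on these libraries where they do the work, as an engineer would, in place of code of your own. Each camera call takes 0.05 s, during which the arm holds its last target. There are 200 camera calls.

## Task

Get the test shuttle ready for a run. Swing the sprung orange-lugged tension wheel round and lock it with the red-headed pin, pushed fully home through the lug into the hole below, and set every module standing on the bench into a slot of the tray, flat on its floor with the connectors pointing along the slot; only then wind the tray all the way out to the contact bar with the crank fitted on the square shaft, the wheel staying locked. Finally put the crank back on its post on the tool block, leaving the wheel pinned and the modules in the tray, and do not disturb the bottles or the solder reel.

Things in the scene. Friction and masses are not known exactly. Their poses are not given: they have to be found in the camera images.
- rig: fixed shuttle rig on a 210 x 275 x 10 mm base plate; origin under it near the middle; x = the way the tray travels (away from the robot at yaw 0), z up. At its right (-y) the grey tension head (top 40 mm above the bench), behind it the blue gearbox (top at 75 mm, 52 x 60 mm); at its left the tray, behind that the black contact bar, 36 mm high
- wheel_axis (a point): on the vertical axis of the tension wheel, at the height of the wheel's top face (56 mm above the bench); a bolt cap 24 mm wide stands 9 mm above that face here
- wheel_hole (a point): centre of the upper mouth of the 14.5 mm pin hole in the orange lug of the tension wheel, 46 mm from its axis, turning with it; z up. The lug is 14 mm thick and clears the flat grey head by 2 mm. The hole goes right through: a pin held in it carries the wheel round, its foot just over the head, until it is above the locking hole
- lock_hole (a point): centre of the mouth of the locking hole (14.5 mm wide, 24 mm deep) in the top face of the grey tension head, 40 mm above the bench, 46 mm from the wheel axis; z up. The wheel hole stands above it when the wheel joint reads 0.95
- wheel (a joint): turn of the sprung tension wheel, rad: 0 at rest against its stop, growing counterclockwise seen from above, 0.95 when its hole is over the locking hole, end stop 1.25. The spring always pulls it back towards 0: about 2 N at the pin hole at rest, 5 N at 0.95; it flies back if let go unpinned
- pin: locking pin: 12 mm shank 38 mm long, foot tapered to 6 mm, under a red square head 22 x 22 mm, 34 mm tall (z = 38 to 72 mm); origin at the centre of its foot, z up, x and y square to the head's faces. Starts upright in the tool block, head on its top. Fully home, its head rests on the lug and its foot is 22 mm below the mouth of the locking hole
- tool_block: grey fixed block 125 x 56 x 45 mm; origin under its middle, x along its length; the pin starts in its hole at x = -40 mm, the crank on the steel post at x = +35 mm
- park_post (a point): foot of the crank's parking post, on the top face of the tool block 45 mm above the bench; the post is round, 12 mm thick and 19 mm tall with a tapered top, so the crank may stand on it at any angle; z up
- crank: removable crank: dark hub 36 mm square, 22 mm tall, with a 19 mm square socket below; 8 mm arm on top of it; above the hub a yellow square grip 20 x 20 mm (z = 30 to 60 mm) to carry it by; at the arm's end, 55 mm from the hub axis, a freely spinning black upright handle 18 mm thick (z = 32 to 72 mm). Origin at the centre of the socket's mouth, x along the arm to the handle, z up. 0.17 kg
- shaft_end (a point): centre of the top of the square shaft (16 x 16 mm, 20 mm tall) on the blue gearbox, 95 mm above the bench; x and y square to its sides, turning with it, z up. The crank fits on it at any quarter turn; seated, the hub stands on the gearbox, its origin 20 mm below this point
- shaft (a joint): turn of the square shaft, rad: 0 at the start, growing clockwise seen from above, to the stop at 19.1 (a little over three turns). It turns stiffly (about 2 N at the crank handle) and stays where it is left
- tray (a joint): travel of the tray, m: 0 at the start, 0.061 at its end by the contact bar; 20 mm per turn of the shaft
- tray_mid (a point): middle of the tray's floor, 23 mm above the bench; x along the slots and the travel, y across the three slots, z up. The dark tray is 72 x 144 mm, its walls and two dividers are 3 mm thick and 12 mm high above the floor
- slot0 (a point): middle of the floor of the left slot; each slot is 66 mm long (along the tray's x) and 44 mm wide, 47 mm from slot to slot; any module may go in any slot, either way round
- slot1 (a point): middle of the floor of the middle slot
- slot2 (a point): middle of the floor of the right slot
- module_0: a test module: aluminium box 60 x 38 x 22 mm with brass connectors on its two short ends and a blue lid, on top an upright black grip rib 36 mm long (along x), 14 mm thick and 26 mm tall (z = 22 to 48 mm); origin at the centre of its underside, x along its length, z up; about 0.12 kg; may be absent
- module_1: a test module: aluminium box 60 x 38 x 22 mm with brass connectors on its two short ends and a blue lid, on top an upright black grip rib 36 mm long (along x), 14 mm thick and 26 mm tall (z = 22 to 48 mm); origin at the centre of its underside, x along its length, z up; about 0.12 kg; may be absent
- module_2: a test module: aluminium box 60 x 38 x 22 mm with brass connectors on its two short ends and a blue lid, on top an upright black grip rib 36 mm long (along x), 14 mm thick and 26 mm tall (z = 22 to 48 mm); origin at the centre of its underside, x along its length, z up; about 0.12 kg; may be absent
- solder_reel: green and white solder reel, 48 mm wide, 40 mm tall; origin at the centre of its underside; leave it alone
- flux_bottle: brown flux bottle, 30 mm wide, 73 mm tall; origin at the centre of its underside; leave it alone
- ipa_bottle: white squeeze bottle with a blue nozzle, 56 mm wide, 152 mm tall; origin at the centre of its underside; leave it alone
Not all that is in view belongs to the job. What is shaped like the module_2 but pink is not meant.

How it is judged:
On the way, in this order (a step that is already met when the one before it is completed fails the run):
1. the tension wheel is pinned and every module is in the tray, the tray still at its start (z of pin in the frame of lock_hole below -0.014 m and horizontal distance between pin and lock_hole below 0.005 m and value of joint wheel between 0.83 and 1.07 rad and x of module_0 in the frame of tray_mid between -0.01 and 0.01 m and y of module_0 in the frame of tray_mid between -0.056 and 0.056 m and z of each of module_0, module_1, module_2 in the frame of tray_mid below 0.005 m and angle between each of module_0, module_1, module_2's own z axis and vertical below 0.1 rad and x of module_1 in the frame of tray_mid between -0.01 and 0.01 m and y of module_1 in the frame of tray_mid between -0.056 and 0.056 m and x of module_2 in the frame of tray_mid between -0.01 and 0.01 m and y of module_2 in the frame of tray_mid between -0.056 and 0.056 m and value of joint tray below 0.01 m), for 0.2 s.
2. the tray is wound out to the contact bar with the crank on the square shaft (value of joint tray above 0.057 m and horizontal distance between crank and shaft_end below 0.006 m and z of crank in the frame of shaft_end below -0.01 m), for 0.1 s.
At the end, for the whole second after the job is handed in: Pin at least 14 mm deep in the locking hole, within 5 mm of its axis, wheel at 0.83 to 1.07 rad; modules level in the tray, within 10 mm of its middle line along the slots, 5 mm of its floor; tray over 57 mm out; crank upright on its post, within 7 mm of the axis, 6 mm of the block (z of pin in the frame of lock_hole below -0.014 m and horizontal distance between pin and lock_hole below 0.005 m and value of joint wheel between 0.83 and 1.07 rad and x of module_0 in the frame of tray_mid between -0.01 and 0.01 m and y of module_0 in the frame of tray_mid between -0.056 and 0.056 m and z of each of module_0, module_1, module_2 in the frame of tray_mid below 0.005 m and angle between each of module_0, module_1, module_2's own z axis and vertical below 0.1 rad and x of module_1 in the frame of tray_mid between -0.01 and 0.01 m and y of module_1 in the frame of tray_mid between -0.056 and 0.056 m and x of module_2 in the frame of tray_mid between -0.01 and 0.01 m and y of module_2 in the frame of tray_mid between -0.056 and 0.056 m and value of joint tray above 0.057 m and horizontal distance between crank and park_post below 0.007 m and z of crank in the frame of park_post below 0.006 m and angle between crank's own z axis and vertical below 0.12 rad); the robot touches nothing.
It fails at once if the tray is wound while the tension wheel is not locked (value of joint tray above 0.012 m and (value of joint wheel below 0.8 rad or z of pin in the frame of lock_hole above -0.01 m)).
It fails at once if the solder reel is pushed about or knocked over (distance of solder_reel from where it was at the start of the episode above 0.03 m or angle between solder_reel's own z axis and vertical above 0.5 rad).
It fails at once if the flux bottle is pushed about or knocked over (distance of flux_bottle from where it was at the start of the episode above 0.03 m or angle between flux_bottle's own z axis and vertical above 0.5 rad).
It fails at once if the squeeze bottle is pushed about or knocked over (distance of ipa_bottle from where it was at the start of the episode above 0.03 m or angle between ipa_bottle's own z axis and vertical above 0.5 rad).
Of module_0, module_1, module_2 only 1 to 3 are there at a start; the rules pass over those that are not, and their reading is None.
At some moment in a run one of module_0, module_1, module_2 may be knocked a few centimetres aside while the robot is not near it.
It also fails if it takes over 210 s, if anything falls off the work surface, if the arm or the gripper's body presses on something with over 40 N, if the wrist force passes 120 N, or if a joint passes its speed limit or range.

## Working session

There is one attempt and no reset: what is moved stays moved. The work goes in short steps, Python scripts to look and compute and a tool call to move; the robot and the scene stay as the last step left them, time stands still between calls to the robot, and variables do not carry over. Pictures are saved under pics/ and viewed, at most 14 in all, crops included, and the job is handed in when it is done.

Besides the shell and the picture viewer there is one more tool, called as name([rows], argument=value, ...), one row to a line, values as JSON. carry_out: Moves the arm, as the interface text tells. Its arguments: {"type":"object","properties":{"rows":{"type":"array","items":{"type":"array","items":{"type":"array","items":{"type":"number"}}}},"grip":{"type":"number"},"grip_force":{"type":"number"}},"required":["rows"]}

```bash
mkdir -p pics; ls
cat > h.py <<'E'
import numpy as np, cv2
from workcell import bot
from scipy.spatial.transform import Rotation as Rn
def save(f,name,crop=None,s=1):
    im=f["pixels"][:,:,::-1]
    if crop: x0,y0,x1,y1=crop; im=im[y0:y1,x0:x1]
    cv2.imwrite("pics/"+name+".png",cv2.resize(im,None,fx=s,fy=s,interpolation=cv2.INTER_CUBIC))
def ray(f,p):
    d=np.linalg.inv(f["K"])@[p[0],p[1],1]; P=np.array(f["pose"]); return P[:3,3],P[:3,:3]@d
def at(f,p,z):
    o,d=ray(f,p); return o+d*(z-o[2])/d[2]
def px(f,w):
    P=np.array(f["pose"]); c=P[:3,:3].T@(np.array(w)-P[:3,3]); q=f["K"]@c; return q[:2]/q[2]
def tool(w=None):
    s=bot.observe(); r=np.array(s["tool_rot"]); 
    R=Rn.from_euler("xyz",r).as_matrix() if r.size==3 else r
    return s,R
def shift(w):
    "tool-axis shift from the TCP now to world point w"
    s,R=tool(); return R.T@(np.array(w)-s["position"])
E
python3 - <<'E'
from h import *
np.set_printoptions(precision=4,suppress=True)
s,R=tool(); print(s); print(R)
for n in("top","side"):
    f=bot.grab_frame(n); save(f,n+"0",s=1.5); print(n,f["pose"],f["K"][0])
    for l,z in dict(wheel_axis=.056,wheel_hole=.056,lock_hole=.04,pin=.007,park_post=.045,crank=.045,shaft_end=.095,tray_mid=.023,slot0=.023,slot1=.023,slot2=.023,module_0=0,solder_reel=0,flux_bottle=0,ipa_bottle=0,tool_block=0,rig=0).items():
        for d in bot.spot_point(f,l)[:5]:
            print(l,np.round(d["position"]),round(d["conf"],2),at(f,d["position"],z))
E
```

```text
pics
{'clock': 0.0, 'qpos': array([ 1.1098,  0.522 , -0.0363,  1.6   ,  0.0212,  1.0211, -0.1128]), 'qd': array([ 0.0004,  0.0014,  0.0014, -0.0009, -0.001 , -0.0008,  0.0005]), 'joint_efforts': array([  0.0024, -92.7113,   1.9809, -36.9924,   0.018 ,   0.0082,
         0.0002]), 'position': array([ 0.2379, -0.5776,  0.2307]), 'tool_rot': array([-3.1405,  0.    ,  0.3908]), 'force': array([-0.7609, -0.46  ,  0.2575]), 'moment': array([-0.0047, -0.0353, -0.025 ]), 'finger_force': 0.0, 'grip_width': 0.08519734296851157}
[[ 0.9246  0.3809 -0.0005]
 [ 0.3809 -0.9246  0.001 ]
 [-0.     -0.0011 -1.    ]]
top [[ 0.0093 -0.9959  0.0902  0.3729]
 [-0.9999 -0.01   -0.0076 -0.1742]
 [ 0.0084 -0.0902 -0.9959  1.2308]
 [ 0.      0.      0.      1.    ]] [419.3531   0.     265.0583]
wheel_axis [268. 219.] 0.83 [ 0.4201 -0.1928  0.056 ]
wheel_axis [336. 182.] 0.45 [ 0.5259 -0.3835  0.056 ]
wheel_hole [280. 230.] 0.72 [ 0.3894 -0.2271  0.056 ]
wheel_hole [330. 191.] 0.56 [ 0.5016 -0.3656  0.056 ]
lock_hole [283. 216.] 0.76 [ 0.4288 -0.2359  0.04  ]
lock_hole [340. 185.] 0.67 [ 0.5192 -0.3975  0.04  
[... 2167 characters left out ...]
. 185.] 0.93 [ 0.4547 -0.0351  0.023 ]
slot1 [258. 199.] 0.56 [ 0.4611 -0.1158  0.023 ]
slot2 [260. 195.] 0.94 [ 0.4654 -0.0937  0.023 ]
slot2 [255. 185.] 0.93 [ 0.4547 -0.0351  0.023 ]
slot2 [258. 199.] 0.56 [ 0.4611 -0.1158  0.023 ]
module_0 [202. 258.] 0.78 [ 0.3238 -0.3404  0.    ]
module_0 [279. 190.] 0.38 [ 0.5263 -0.0271  0.    ]
module_0 [304. 164.] 0.22 [0.6245 0.1479 0.    ]
solder_reel [321. 192.] 0.67 [ 0.6508 -0.0378  0.    ]
flux_bottle [308. 179.] 0.55 [0.622  0.0432 0.    ]
ipa_bottle [301. 162.] 0.81 [0.6153 0.1585 0.    ]
tool_block [275. 264.] 0.59 [ 0.4925 -0.3653  0.    ]
tool_block [292. 258.] 0.37 [ 0.5333 -0.3436  0.    ]
rig [261. 207.] 0.55 [ 0.4687 -0.1228  0.    ]
```

View pics/top0.png

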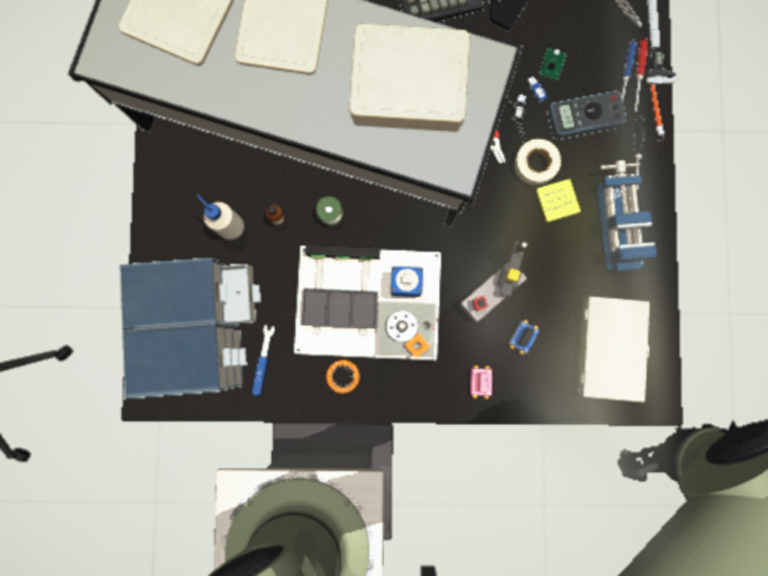

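View pics/side0.png

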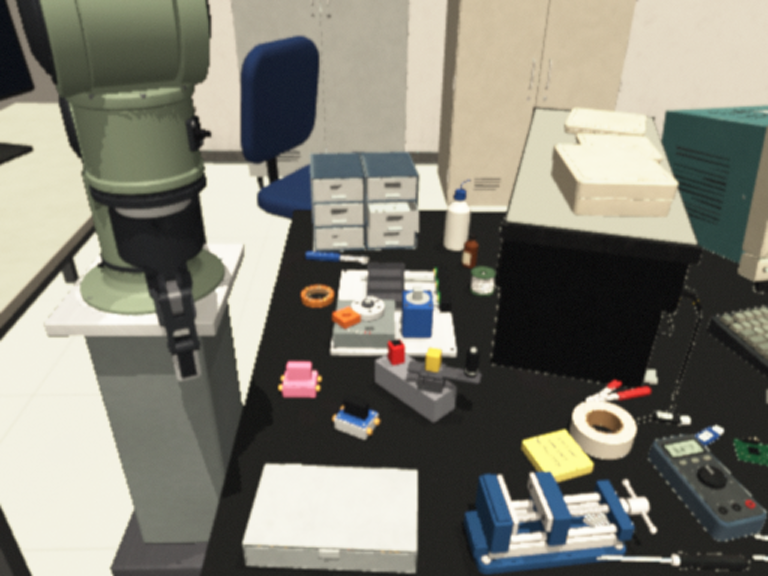

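The scene holds one real module, blue at top-view native (350,225). The pink decoy is at (321,254). The pin's red head is at (319,201), the crank's yellow grip at (342,183) with its handle at (349,163), the wheel at (267,217) with its orange lug at (278,230), the shaft at (271,187) and the tray at (226,206). The orange ring at (229,251) could be mistaken for the lug, and the solder reel and bottles are at (219,140), (183,143) and (147,147). I'll hover near the block and take a close look.

carry_out([
  [[0.08,-0.025,-0.04,0],[0.16,-0.05,-0.07,0],[0.2,-0.07,-0.07,0],[0.24,-0.08,-0.07,0],[0.28,-0.085,-0.07,0],[0.28,-0.085,-0.07,0],[0.28,-0.085,-0.07,0],[0.28,-0.085,-0.07,0],[0.28,-0.085,-0.07,0]],
])

```text
clock: 2.55
position: [0.4681, -0.3894, 0.3016]
tool_rot: [-3.141, -0.002, 0.397]
force: [0.5, 0.2, -0.3]
grip_width: 0.0853
finger_force: 0.0
```

```bash
cat >> h.py <<'E'
def spots(f,d,n=3):
    for l,z in d.items():
        for r in bot.spot_point(f,l)[:n]: print(l,np.round(r["position"]),round(r["conf"],2),np.round(at(f,r["position"],z),4))
E
python3 - <<'E'
from h import *
np.set_printoptions(precision=4,suppress=True)
s,R=tool(); print(s["position"],s["tool_rot"],s["clock"])
f=bot.grab_frame("wrist"); save(f,"w1",s=1.5)
P=f["pose"]; print("cam rel tcp",R.T@(P[:3,3]-s["position"]),"\n",R.T@P[:3,:3],f["K"])
spots(f,dict(pin=.007,park_post=.045,crank=.045,module_0=0,tool_block=0,lock_hole=.04,wheel_hole=.056,wheel_axis=.056,shaft_end=.095))
for l,z in (("pin",.079),("module_0",.048),("crank",.105)):
  for r in bot.regions_of(f,l)[:3]:
    m=r["region"].astype(np.uint8); print(l,r["conf"],r["position"],m.sum(),cv2.minAreaRect(cv2.findNonZero(m)),at(f,r["position"],z))
E
```

```text
[ 0.4681 -0.3894  0.3016] [-3.1414 -0.0019  0.3965] 2.55
cam rel tcp [ 0.0834  0.0003 -0.1436] 
 [[-0.0014 -0.9463 -0.3232]
 [ 1.     -0.0015  0.0001]
 [-0.0006 -0.3232  0.9463]] [[304.7882   0.     255.293 ]
 [  0.     304.7882 194.9657]
 [  0.       0.       1.    ]]
pin [220. 138.] 0.64 [ 0.4669 -0.3358  0.007 ]
pin [66. 68.] 0.64 [ 0.4748 -0.1133  0.007 ]
park_post [275. 123.] 0.97 [ 0.5191 -0.3955  0.045 ]
crank [273. 121.] 0.74 [ 0.521  -0.3925  0.045 ]
crank [23. 65.] 0.44 [ 0.4648 -0.0859  0.045 ]
module_0 [267. 196.] 0.94 [ 0.4115 -0.4337  0.    ]
module_0 [196. 220.] 0.74 [ 0.3306 -0.346   0.    ]
tool_block [248. 128.] 0.55 [ 0.4951 -0.3672  0.    ]
lock_hole [137. 141.] 0.69 [ 0.4271 -0.2376  0.04  ]
lock_hole [62. 84.] 0.39 [ 0.4597 -0.131   0.04  ]
wheel_hole [110. 164.] 0.66 [ 0.3892 -0.218   0.056 ]
wheel_axis [ 98. 130.] 0.77 [ 0.427  -0.1929  0.056 ]
shaft_end [61. 68.] 0.61 [ 0.4877 -0.1582  0.095 ]
pin 0.81 [216.6, 144.3] 395 ((216.5, 143.0), (20.0, 19.0), 90.0) [ 0.4716 -0.3379  0.079 ]
pin 0.39 [109.5, 62.6] 362 ((109.80000305175781, 62.099998474121094), (23.084627151489258, 16.76007080078125), 18.43494987487793) [ 0.5108 -0.1972  0.079 ]
pin 0.36 [38.2, 69.8] 5102 ((34.66095733642578, 69.34588623046875), (103.11968994140625, 60.00142288208008), 24.443954467773438) [ 0.4729 -0.1257  0.079 ]
module_0 0.84 [267.1, 196.7] 1020 ((264.4228210449219, 198.1040496826172), (27.853885650634766, 41.86275100708008), 55.00798034667969) [ 0.4243 -0.4257  0.048 ]
crank 0.85 [282.5, 115.4] 2088 ((284.1557312011719, 110.71309661865234), (30.600812911987305, 92.31459045410156), 39.80556869506836) [ 0.5336 -0.3943  0.105 ]
crank 0.69 [215.3, 147.5] 350 ((217.0, 144.0), (20.0, 18.0), 90.0) [ 0.4728 -0.3392  0.105 ]
```

View pics/w1.png

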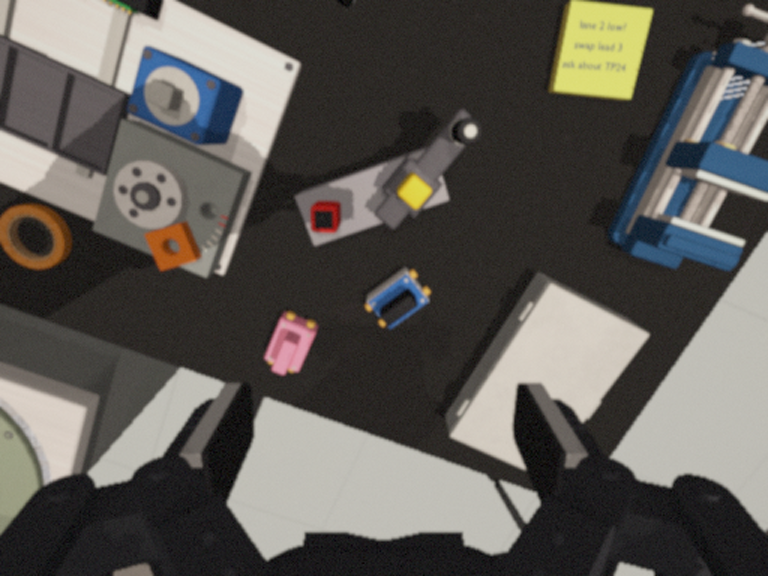

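The wrist view shows the blue module at native (266,199), the pink decoy at (194,229), the pin at (217,144), the crank grip at (276,127) and the wheel with its lug at (98,130)/(115,164). The picks agree with the description. I'll go closer for a sharper measurement of the rig and pin.

carry_out([
  [[0.01,-0.035,0.03,0],[0.02,-0.07,0.06,0],[0.03,-0.1,0.09,0],[0.037,-0.135,0.12,0],[0.037,-0.135,0.13,0],[0.037,-0.135,0.13,0],[0.037,-0.135,0.13,0],[0.037,-0.135,0.13,0]],
])

```text
clock: 3.87
position: [0.4479, -0.2547, 0.172]
tool_rot: [3.141, -0.001, 0.39]
force: [0.3, -0.1, 1.1]
grip_width: 0.0853
finger_force: 0.0
```

Run:
```python
from h import *
np.set_printoptions(precision=4,suppress=True)
s,R=tool(); print(s["position"],s["tool_rot"],s["clock"])
f=bot.grab_frame("wrist"); save(f,"w2",s=1.5)
spots(f,dict(pin=.007,park_post=.045,crank=.045,module_0=0,lock_hole=.04,wheel_hole=.056,wheel_axis=.056,shaft_end=.095,tray_mid=.023,slot0=.023),3)
```

```text
[ 0.4479 -0.2547  0.172 ] [ 3.1406 -0.0005  0.3902] 3.8667
pin [332. 190.] 0.58 [ 0.4638 -0.3375  0.007 ]
park_post [26. 73.] 0.32 [ 0.4667 -0.0431  0.045 ]
crank [426. 173.] 0.55 [ 0.519  -0.3956  0.045 ]
module_0 [384. 259.] 0.89 [ 0.4091 -0.4346  0.    ]
lock_hole [231. 196.] 0.92 [ 0.4282 -0.2379  0.04  ]
wheel_hole [199. 231.] 0.87 [ 0.3899 -0.2214  0.056 ]
wheel_axis [126. 116.] 0.21 [ 0.4663 -0.1321  0.056 ]
shaft_end [217.  98.] 0.58 [ 0.5112 -0.2008  0.095 ]
tray_mid [77. 98.] 0.73 [ 0.4582 -0.075   0.023 ]
slot0 [74. 96.] 0.65 [ 0.4585 -0.0723  0.023 ]
slot0 [23. 72.] 0.63 [ 0.462 -0.026  0.023]
slot0 [126. 117.] 0.63 [ 0.458  -0.1203  0.023 ]
```

View pics/w2.png

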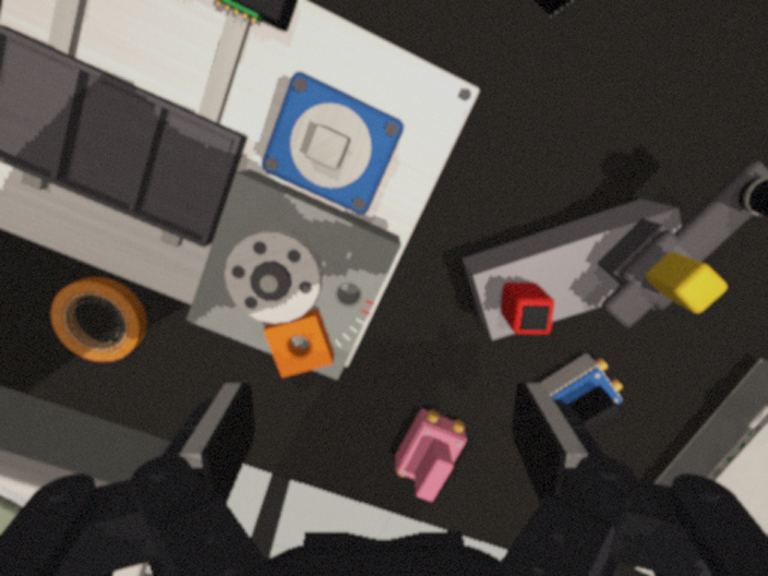

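```bash
cat > m2.py <<'E'
from h import *
np.set_printoptions(precision=4,suppress=True)
f=bot.grab_frame("wrist")
def A(p,z): return at(f,np.array(p)/1.5,z)[:2]
def yaw(a,b): d=b-a; return np.degrees(np.arctan2(d[1],d[0]))
ax=A((271,282),.065); wh=A((299,345),.056); lk=A((348,292),.04); sh=A((326,146),.095)
print("axis",ax,"hole",wh,"lock",lk,"shaft",sh)
print("radii",np.linalg.norm(wh-ax),np.linalg.norm(lk-ax),"angles",yaw(ax,wh),yaw(ax,lk),(yaw(ax,lk)-yaw(ax,wh))/57.3)
pc=[A(p,.079) for p in((515,307),(549,305),(552,331),(519,334))]
print("pin",np.mean(pc,0),[yaw(pc[i],pc[(i+1)%4])%90 for i in range(4)],[np.linalg.norm(pc[i]-pc[(i+1)%4]) for i in range(4)])
g=[A(p,.075) for p in((300,72),(404,124),(362,213),(263,164))]
print("gearbox",np.mean(g,0),[yaw(g[i],g[(i+1)%4])%90 for i in range(4)],[np.linalg.norm(g[i]-g[(i+1)%4]) for i in range(4)])
q=[A(p,.105) for p in((670,252),(727,286),(695,312),(647,280))]
print("grip",np.mean(q,0),[yaw(q[i],q[(i+1)%4])%90 for i in range(4)],[np.linalg.norm(q[i]-q[(i+1)%4]) for i in range(4)])
b=[A(p,.045) for p in((464,262),(494,340),(640,200))]
print("block",b,yaw(b[0],b[2]),yaw(b[0],b[1]))
h=[A(p,.075) for p in ((325,127),(350,141),(337,167),(304,152))]
E
python3 m2.py
```

```text
axis [ 0.4272 -0.1931] hole [ 0.391  -0.2208] lock [ 0.4296 -0.2375] shaft [ 0.5108 -0.1999]
radii 0.045573956779661216 0.04444243545585942 angles -142.58287441887433 -86.83596606061816 0.9728954338264602
pin [ 0.4673 -0.3367] [np.float64(25.907522372729503), np.float64(35.01744739616694), np.float64(28.00345631298906), np.float64(35.369472464440456)] [np.float64(0.01865614281951415), np.float64(0.015972009044853564), np.float64(0.01845650903495049), np.float64(0.01667237831345593)]
gearbox [ 0.5113 -0.2007] [np.float64(87.31915100319708), np.float64(86.29756753928066), np.float64(85.85689003907042), np.float64(85.65787785737521)] [np.float64(0.05502488362542018), np.float64(0.04866866845915304), np.float64(0.055545450191249186), np.float64(0.047263361679023216)]
grip [ 0.518  -0.3825] [np.float64(83.75078163026086), np.float64(69.44822455950535), np.float64(80.61074672837563), np.float64(81.41405765930612)] [np.float64(0.035269162157635994), np.float64(0.01837645805273764), np.float64(0.03143296315345601), np.float64(0.016098472484548716)]
block [array([ 0.4763, -0.2958]), array([ 0.4365, -0.3363]), array([ 0.5491, -0.3747])] -47.31487921373047 -134.44758962420252
```

carry_out([
  [[-0.005,0.03,0.01,-4],[-0.01,0.06,0.02,-8],[-0.0136,0.083,0.03,-9],[-0.0136,0.083,0.03,-9],[-0.0136,0.083,0.03,-9],[-0.0136,0.083,0.03,-9]],
], grip=0.05)

```text
clock: 4.97
position: [0.4663, -0.3351, 0.1412]
tool_rot: [-3.141, -0.0, 0.548]
force: [0.4, 0.8, 0.5]
grip_width: 0.0503
finger_force: 0.0
```

Run:
```python
from h import *
np.set_printoptions(precision=4,suppress=True)
s,R=tool(); print(s["position"],s["tool_rot"],s["clock"])
f=bot.grab_frame("wrist"); save(f,"w3",(170,130,420,310),3.2)
hsv=cv2.cvtColor(f["pixels"],cv2.COLOR_RGB2HSV); m=((hsv[...,0]<8)|(hsv[...,0]>172))&(hsv[...,1]>120)&(hsv[...,2]>60)
m[:, :200]=0
c=max(cv2.findContours(m.astype(np.uint8),cv2.RETR_EXTERNAL,2)[0],key=cv2.contourArea)
r=cv2.minAreaRect(c); print(r); b=np.array([at(f,p,.079)[:2] for p in cv2.boxPoints(r)]); print(b.mean(0),b)
```

```text
[ 0.4663 -0.3351  0.1412] [-3.141  -0.0001  0.5477] 4.9667
((259.7225036621094, 204.18336486816406), (29.865877151489258, 40.20026779174805), 8.53076457977295)
[ 0.4729 -0.3351] [[ 0.4546 -0.331 ]
 [ 0.4831 -0.3191]
 [ 0.4911 -0.3386]
 [ 0.4629 -0.3515]]
```

View pics/w3.png

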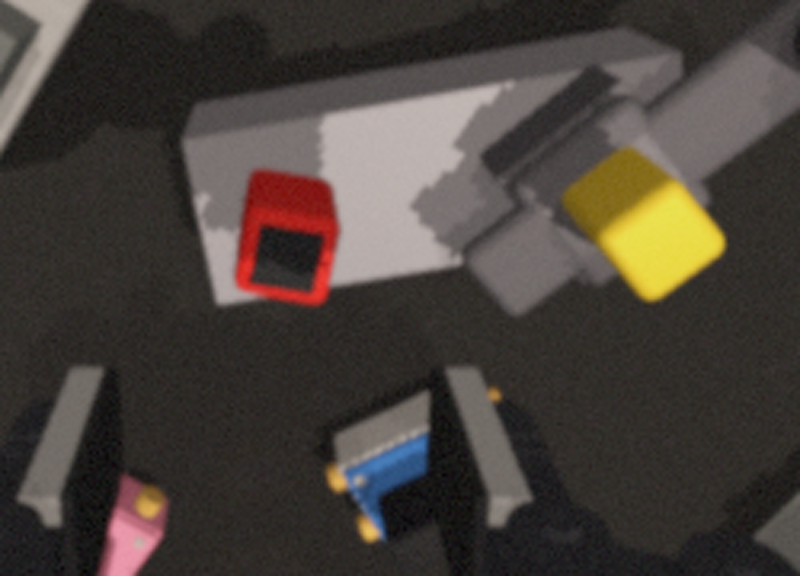

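Run:
```python
from h import *
np.set_printoptions(precision=4,suppress=True)
f=bot.grab_frame("wrist")
A=lambda p,z:at(f,np.array(p)/3.2+[170,130],z)[:2]
def yaw(a,b): d=b-a; return np.degrees(np.arctan2(d[1],d[0]))
def quad(c,z):
    g=[A(p,z) for p in c]; print(np.mean(g,0),[round(yaw(g[i],g[(i+1)%4])%90,1) for i in range(4)],[round(np.linalg.norm(g[i]-g[(i+1)%4]),4) for i in range(4)]); return np.mean(g,0)
p=quad(((246,211),(336,221),(325,306),(237,290)),.079)
q=quad(((665,178),(727,240),(655,302),(598,237)),.105)
b=[A(c,.045) for c in ((184,140),(217,305),(620,80),(460,264))]
print(b,yaw(b[1],b[3]),yaw(b[1],b[0])%90)
print("shift to pin",shift([*p,.06]),shift([*q,.09]))
```

```text
[ 0.4691 -0.3371] [np.float64(24.6), np.float64(25.6), np.float64(20.1), np.float64(24.7)] [np.float64(0.0203), np.float64(0.021), np.float64(0.0207), np.float64(0.0193)]
[ 0.5194 -0.3927] [np.float64(78.7), np.float64(78.2), np.float64(74.2), np.float64(77.6)] [np.float64(0.0189), np.float64(0.0183), np.float64(0.0191), np.float64(0.0168)]
[array([ 0.4716, -0.3056]), array([ 0.4364, -0.3359]), array([ 0.5415, -0.3907]), array([ 0.4802, -0.385 ])] -48.25298150789501 40.66995367078681
shift to pin [0.0008 0.0032 0.0817] [0.0148 0.0769 0.0517]
```

carry_out([
  [[0.001,0.003,0.0,6],[0.001,0.003,0.03,7],[0.001,0.003,0.06,7],[0.001,0.003,0.08,7],[0.001,0.003,0.089,7],[0.001,0.003,0.089,7],[0.001,0.003,0.089,7]],
])

```text
clock: 5.65
position: [0.4693, -0.3375, 0.0531]
tool_rot: [3.141, -0.0, 0.426]
force: [-0.1, -1.1, 0.2]
grip_width: 0.0506
finger_force: 0.0
```

carry_out([
  [[0,0,0,0],[0,0,0,0],[0,0,0,0],[0,0,0,0],[0,0,0,0],[0,0,0,0]],
], grip=0, grip_force=60)

```text
clock: 6.15
position: [0.4694, -0.3381, 0.0538]
tool_rot: [3.14, -0.001, 0.425]
force: [-1.3, 2.4, 11.1]
grip_width: 0.021
finger_force: 58.4
```

carry_out([
  [[0,0,-0.03,0],[0,0,-0.06,0],[0,-0.01,-0.075,0],[-0.005,-0.04,-0.075,0],[-0.012,-0.075,-0.075,0],[-0.018,-0.11,-0.075,0],[-0.023,-0.13,-0.075,0],[-0.023,-0.139,-0.075,0],[-0.023,-0.139,-0.075,0],[-0.023,-0.139,-0.075,0],[-0.023,-0.139,-0.075,0]],
])

```text
clock: 7.07
position: [0.3914, -0.2215, 0.1276]
tool_rot: [3.141, -0.001, 0.425]
force: [-0.9, 0.7, -0.5]
grip_width: 0.021
finger_force: 59.1
```

Run:
```python
from h import *
np.set_printoptions(precision=4,suppress=True)
s,R=tool(); print(s["position"],s["tool_rot"],s["force"])
f=bot.grab_frame("wrist"); save(f,"w4",(150,90,400,278),3.2)
spots(f,dict(pin=s["position"][2]-.047,lock_hole=.04,wheel_hole=.056,wheel_axis=.056,shaft_end=.095))
```

```text
[ 0.3914 -0.2215  0.1276] [ 3.1405 -0.0008  0.4252] [-0.8988  0.6664 -0.527 ]
pin [257. 221.] 0.83 [ 0.3916 -0.2229  0.0806]
lock_hole [293. 167.] 0.73 [ 0.4283 -0.2374  0.04  ]
lock_hole [453. 254.] 0.45 [ 0.4164 -0.3969  0.04  ]
wheel_hole [252. 210.] 0.96 [ 0.3889 -0.2206  0.056 ]
wheel_hole [451. 254.] 0.66 [ 0.4192 -0.3811  0.056 ]
wheel_hole [453. 147.] 0.64 [ 0.4908 -0.3313  0.056 ]
wheel_axis [236. 149.] 0.98 [ 0.4267 -0.1914  0.056 ]
shaft_end [315.  19.] 0.71 [ 0.5117 -0.2012  0.095 ]
```

View pics/w4.png

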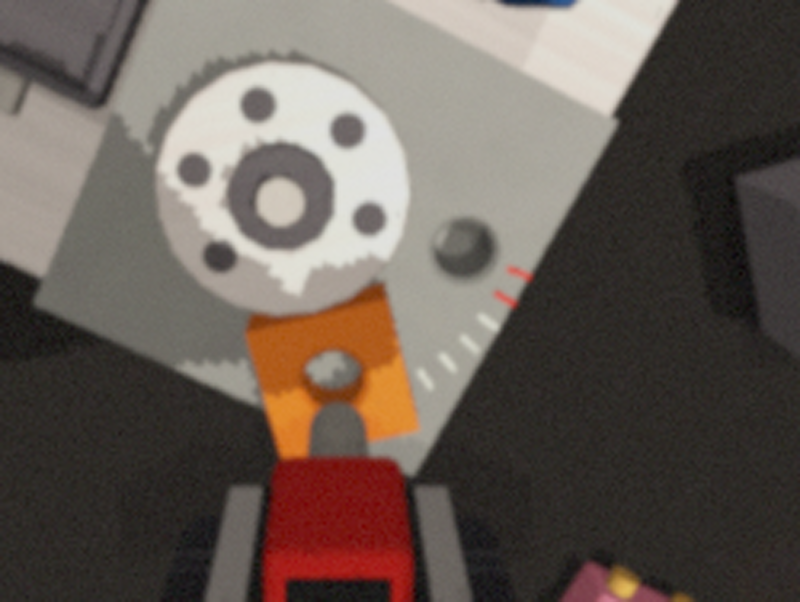

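Run:
```python
from h import *
np.set_printoptions(precision=4,suppress=True)
f=bot.grab_frame("wrist")
A=lambda p,z:at(f,np.array(p)/3.2+[150,90],z)[:2]
def yaw(a,b): d=b-a; return np.degrees(np.arctan2(d[1],d[0]))
ax=A((283,187),.056); ax2=A((281,197),.065); wh=A((334,376),.056); lk=A((464,247),.04); ft=A((339,414),.081)
print(ax,ax2,wh,lk,ft)
a=(ax+ax2)/2
print(np.linalg.norm(wh-a),np.linalg.norm(lk-a),yaw(a,wh),yaw(a,lk))
print("foot-hole in tool",shift([*wh,.1])-shift([*ft,.1]))
```

```text
[ 0.4266 -0.1918] [ 0.4262 -0.1921] [ 0.3904 -0.2205] [ 0.4282 -0.238 ] [ 0.3918 -0.2211]
0.04593599522852206 0.04607830143728214 -141.5767233710196 -87.67500354688603
foot-hole in tool [-0.0011 -0.0011  0.    ]
```

The picture shows the pin foot at crop (339,414), just short of the lug hole at (334,376), with the lock hole at (464,247). Radii and angles match the description. I'll lower the pin into the lug.

carry_out([
  [[-0.001,-0.001,0.01,0],[-0.001,-0.001,0.018,0],[-0.001,-0.001,0.024,0],[-0.001,-0.001,0.03,0],[-0.001,-0.001,0.036,0],[-0.001,-0.001,0.036,0],[-0.001,-0.001,0.036,0]],
])

```text
clock: 8.0
position: [0.3891, -0.2201, 0.091]
tool_rot: [-3.141, 0.0, 0.426]
force: [1.1, -0.9, -0.9]
grip_width: 0.0211
finger_force: 59.1
```

Run:
```python
from h import *
s,R=tool(); c=np.array([.4264,-.19195]); p0=np.array([.3905,-.2206])
for t in np.linspace(-141.6,-87.4,11)[1:]:
    d=c+.0461*np.array([np.cos(np.radians(t)),np.sin(np.radians(t))])-p0
    print(np.round(R.T@[*d,0],4))
```

```text
[ 0.0011  0.0041 -0.    ]
[ 0.0027  0.0081 -0.    ]
[ 0.0047  0.012  -0.    ]
[ 0.0071  0.0156 -0.    ]
[ 0.0098  0.019  -0.    ]
[ 0.0128  0.0222 -0.    ]
[ 0.0161  0.025  -0.    ]
[ 0.0197  0.0276 -0.    ]
[ 0.0234  0.0297 -0.    ]
[ 0.0274  0.0315 -0.    ]
```

carry_out([
  [[0.001,0.004,0,0],[0.0027,0.008,0,0],[0.0047,0.012,0,0],[0.007,0.0156,0,0],[0.0098,0.019,0,0],[0.0128,0.0222,0,0],[0.016,0.025,0,0],[0.0197,0.0276,0,0],[0.0234,0.0297,0,0],[0.0274,0.0315,0,0],[0.0274,0.0315,0,0],[0.0274,0.0315,0,0]],
])

```text
clock: 9.0
position: [0.427, -0.2378, 0.0912]
tool_rot: [3.142, 0.001, 0.425]
force: [-5.1, -1.9, -1.2]
grip_width: 0.0209
finger_force: 59.2
```

Run:
```python
from h import *
np.set_printoptions(precision=4,suppress=True)
s,R=tool(); print(s["position"],s["tool_rot"],s["force"])
f=bot.grab_frame("wrist"); save(f,"w5",(150,90,400,278),3.2)
spots(f,dict(lock_hole=.04,wheel_hole=.056,wheel_axis=.056,shaft_end=.095))
```

```text
[ 0.427  -0.2378  0.0912] [3.1415 0.0005 0.4255] [-5.1027 -1.8785 -1.238 ]
lock_hole [254. 219.] 0.71 [ 0.4256 -0.2376  0.04  ]
wheel_hole [253. 231.] 0.77 [ 0.4241 -0.2377  0.056 ]
wheel_axis [189. 200.] 0.79 [ 0.4273 -0.1924  0.056 ]
shaft_end [258.  69.] 0.81 [ 0.5114 -0.2011  0.095 ]
```

View pics/w5.png

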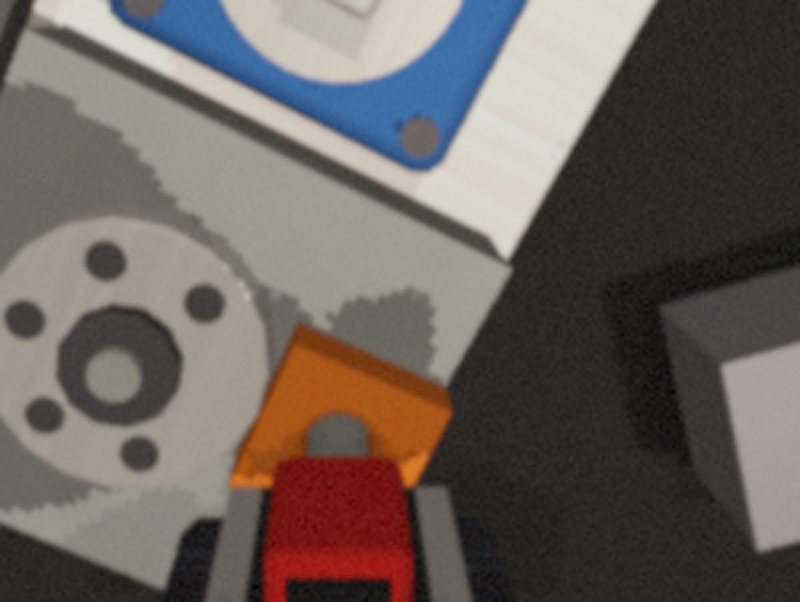

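The lug now sits over the lock hole with the pin through it. I'll press down in steps with a small correction.

carry_out([
  [[0.001,0.001,0.0,0],[0.001,0.001,0.003,0],[0.001,0.001,0.005,0],[0.001,0.001,0.007,0],[0.001,0.001,0.009,0],[0.001,0.001,0.011,0]],
])

```text
clock: 9.75
position: [0.4283, -0.2382, 0.0801]
tool_rot: [3.141, 0.0, 0.425]
force: [-5.5, -0.9, 2.7]
grip_width: 0.0208
finger_force: 59.8
```

carry_out([
  [[0,0,0.003,0],[0,0,0.006,0],[0,0,0.009,0],[0,0,0.012,0],[0,0,0.014,0],[0,0,0.015,0],[0,0,0.016,0],[0,0,0.017,0],[0,0,0.017,0]],
])

```text
clock: 10.5
position: [0.429, -0.2383, 0.0643]
tool_rot: [3.14, -0.001, 0.426]
force: [-8.5, 2.2, 30.1]
grip_width: 0.021
finger_force: 63.6
```

carry_out([
  [[0,0,-0.001,0],[0,0,-0.001,0],[0,0,-0.001,0],[0,0,-0.001,0],[0,0,-0.001,0]],
], grip=0.036)

```text
clock: 10.92
position: [0.4286, -0.2379, 0.0642]
tool_rot: [3.142, -0.0, 0.426]
force: [0.9, -0.8, 0.1]
grip_width: 0.0359
finger_force: 0.0
```

carry_out([
  [[0,0,-0.02,0],[0,0,-0.05,0],[0,0,-0.08,0],[-0.04,0.03,-0.1,0],[-0.07,0.06,-0.1,0],[-0.1,0.09,-0.1,0],[-0.1,0.12,-0.1,0],[-0.1,0.14,-0.1,0],[-0.1,0.14,-0.1,0],[-0.1,0.14,-0.1,0]],
], grip=0.05)

```text
clock: 11.75
position: [0.395, -0.4072, 0.1637]
tool_rot: [-3.141, 0.0, 0.424]
force: [-0.1, 0.2, -0.1]
grip_width: 0.0503
finger_force: 0.0
```

Run:
```python
from h import *
np.set_printoptions(precision=4,suppress=True)
s,R=tool(); print(s["position"],s["tool_rot"],s["clock"])
f=bot.grab_frame("wrist"); save(f,"w6",s=1.5)
spots(f,dict(pin=.018,wheel_axis=.056,module_0=0))
```

```text
[ 0.395  -0.4072  0.1637] [-3.141   0.      0.4245] 11.75
pin [94. 75.] 0.79 [ 0.425  -0.2376  0.018 ]
wheel_axis [ 6. 42.] 0.67 [ 0.4262 -0.1904  0.056 ]
module_0 [175. 208.] 0.86 [ 0.3265 -0.3432  0.    ]
module_0 [280. 172.] 0.67 [ 0.4088 -0.4299  0.    ]
```

View pics/w6.png

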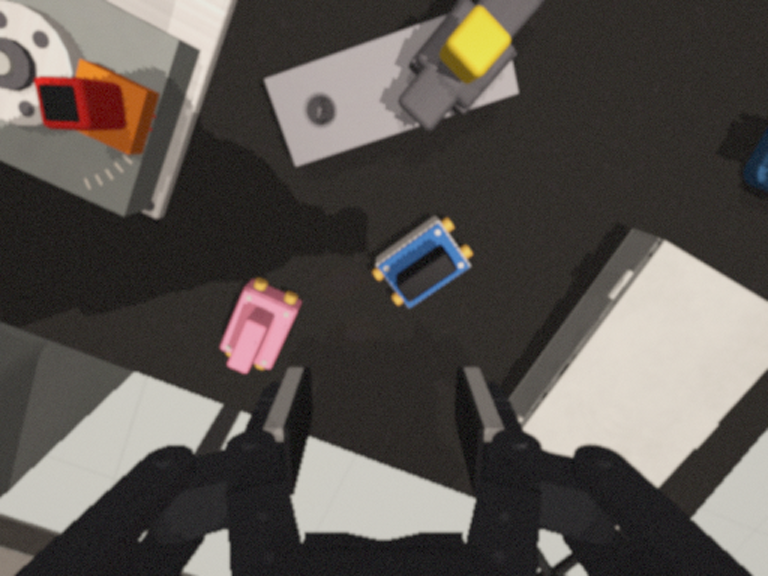

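The pin is in the lug, with its head at (95,103). The blue module's lid corners are at about (378,265), (437,219), (470,266) and (408,306), and the pink decoy is at (260,325).

Run:
```python
from h import *
np.set_printoptions(precision=4,suppress=True)
f=bot.grab_frame("wrist")
A=lambda p,z:at(f,np.array(p)/1.5,z)[:2]
def yaw(a,b): d=b-a; return np.degrees(np.arctan2(d[1],d[0]))
def quad(c,z):
    g=[A(p,z) for p in c]; print(np.mean(g,0),[round(yaw(g[i],g[(i+1)%4]),1) for i in range(4)],[round(np.linalg.norm(g[i]-g[(i+1)%4]),4) for i in range(4)]); return np.mean(g,0)
m=quad(((378,266),(437,220),(471,266),(408,307)),.022)
print(A((421,274),.048),shift([*m,.1]))
```

```text
[ 0.41   -0.4281] [np.float64(-26.8), np.float64(-117.8), np.float64(149.5), np.float64(59.5)] [np.float64(0.0476), np.float64(0.0378), np.float64(0.0493), np.float64(0.0347)]
[ 0.4103 -0.4241] [0.0042 0.0263 0.0644]
```

carry_out([
  [[0.004,0.026,0.01,7],[0.004,0.026,0.02,14],[0.004,0.026,0.03,21],[0.004,0.026,0.04,28],[0.004,0.026,0.05,35],[0.004,0.026,0.06,42],[0.004,0.026,0.065,49],[0.004,0.026,0.065,53],[0.004,0.026,0.065,53],[0.004,0.026,0.065,53]],
])

```text
clock: 12.83
position: [0.4099, -0.4283, 0.0995]
tool_rot: [3.141, -0.0, -0.496]
force: [0.1, 0.2, -0.0]
grip_width: 0.0498
finger_force: 0.0
```

Run:
```python
from h import *
np.set_printoptions(precision=4,suppress=True)
s,R=tool(); print(s["position"],s["tool_rot"],s["clock"])
f=bot.grab_frame("wrist"); save(f,"w7",(150,130,380,310),3.2)
spots(f,dict(module_0=0))
```

```text
[ 0.4099 -0.4283  0.0995] [ 3.1415 -0.0001 -0.4958] 12.8333
module_0 [258. 196.] 0.8 [ 0.4088 -0.4306  0.    ]
module_0 [226. 307.] 0.6 [ 0.3234 -0.3492  0.    ]
```

View pics/w7.png

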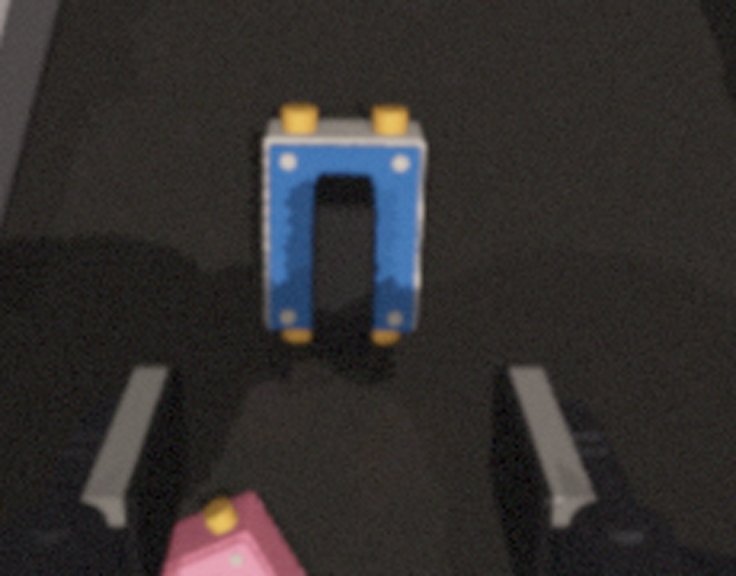

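Well aligned: the rib runs straight up at crop (343,235). Descending to grip.

carry_out([
  [[0.001,0.001,0.03,0],[0.001,0.001,0.055,0],[0.001,0.001,0.07,0],[0.001,0.001,0.073,0],[0.001,0.001,0.073,0]],
])

```text
clock: 13.35
position: [0.4096, -0.4299, 0.0258]
tool_rot: [-3.141, 0.001, -0.498]
force: [0.5, 0.8, 0.7]
grip_width: 0.0499
finger_force: 0.0
```

carry_out([
  [[0,0,0,0],[0,0,0,0],[0,0,0,0],[0,0,0,0],[0,0,0,0],[0,0,0,0]],
], grip=0)

```text
clock: 13.85
position: [0.4105, -0.4305, 0.0274]
tool_rot: [3.141, -0.002, -0.499]
force: [0.5, 1.5, 8.4]
grip_width: 0.0129
finger_force: 60.6
```

carry_out([
  [[0,0,-0.035,0],[0,0,-0.075,0],[-0.005,-0.01,-0.115,0],[-0.018,-0.045,-0.125,-3],[-0.031,-0.08,-0.125,-6],[-0.045,-0.115,-0.125,-9],[-0.058,-0.15,-0.125,-12],[-0.071,-0.185,-0.125,-15],[-0.084,-0.22,-0.125,-18],[-0.098,-0.255,-0.125,-21],[-0.111,-0.29,-0.125,-25],[-0.125,-0.325,-0.125,-25]],
])

```text
clock: 14.85
position: [0.456, -0.0833, 0.152]
tool_rot: [3.142, -0.001, -0.058]
force: [1.7, -1.0, -1.1]
grip_width: 0.0127
finger_force: 59.3
```

carry_out([
  [[0,0,0,0],[0,0,0,0],[0,0,0,0]],
])

```text
clock: 15.1
position: [0.4559, -0.0853, 0.1517]
tool_rot: [3.141, -0.001, -0.063]
force: [0.2, -1.5, -1.3]
grip_width: 0.0127
finger_force: 59.3
```

Run:
```python
from h import *
np.set_printoptions(precision=4,suppress=True)
s,R=tool(); print(s["position"],s["tool_rot"],s["clock"],s["grip_width"])
f=bot.grab_frame("wrist"); save(f,"w8",(100,0,440,290),2.05)
z=s["position"][2]-.0274
spots(f,dict(module_0=z,tray_mid=.023,slot0=.023))
```

```text
[ 0.4559 -0.0853  0.1517] [ 3.1413 -0.0006 -0.0628] 15.1 0.012684075565986011
module_0 [259. 237.] 0.95 [ 0.4531 -0.0874  0.1243]
module_0 [494. 278.] 0.64 [ 0.4133 -0.2391  0.1243]
tray_mid [240. 186.] 0.97 [ 0.4561 -0.0712  0.023 ]
slot0 [239. 181.] 0.84 [ 0.4608 -0.0705  0.023 ]
slot0 [192. 184.] 0.83 [ 0.4615 -0.0273  0.023 ]
slot0 [293. 184.] 0.67 [ 0.4554 -0.1205  0.023 ]
```

View pics/w8.png

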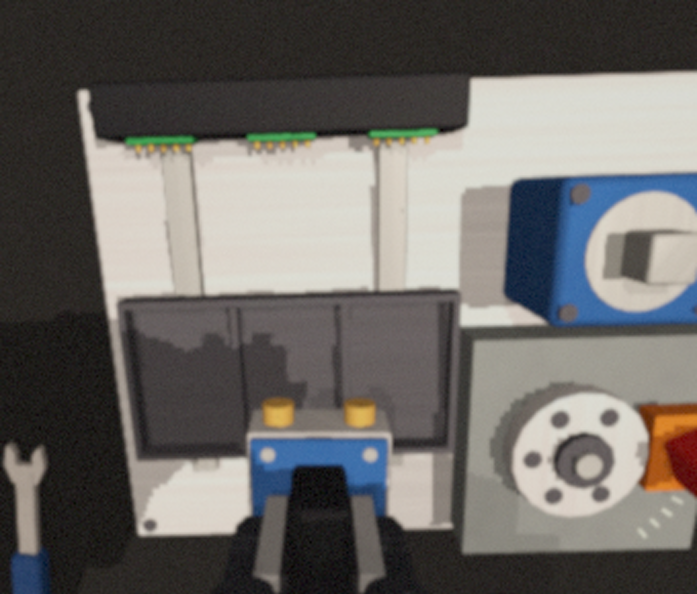

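Run:
```python
from h import *
np.set_printoptions(precision=4,suppress=True)
f=bot.grab_frame("wrist"); s,R=tool(); z=s["position"][2]-.0274
A=lambda p,z:at(f,np.array(p)/2.05+[100,0],z)[:2]
def yaw(a,b): d=b-a; return np.degrees(np.arctan2(d[1],d[0]))
g=[A(p,.035) for p in ((120,299),(461,292),(453,452),(139,460))]
print(np.mean(g,0),[round(yaw(g[i],g[(i+1)%4])%90,1) for i in range(4)],[round(np.linalg.norm(g[i]-g[(i+1)%4]),4) for i in range(4)])
b=A((249,438),z+.022),A((391,438),z+.022); mid=(b[0]+b[1])/2
cx=R[:2,0]; mod=mid-.030*cx
print(b,np.linalg.norm(b[0]-b[1]),mod,"tcp",s["position"])
t=np.mean(g,0); print("shift",R.T@[*(t-mod),0])
for r in bot.spot_point(f,"tray_mid")[:1]: print(at(f,r["position"],.023))
d=A((242,450),.035),A((238,306),.035),A((337,303),.035); print(d)
```

```text
[ 0.4606 -0.0756] [np.float64(87.4), np.float64(87.6), np.float64(87.8), np.float64(87.1)] [np.float64(0.1419), np.float64(0.0723), np.float64(0.1425), np.float64(0.0733)]
(array([ 0.479, -0.07 ]), array([ 0.4766, -0.1064])) 0.0365581558857167 [ 0.4479 -0.0863] tcp [ 0.4557 -0.0859  0.1514]
shift [ 0.012  -0.0114 -0.    ]
[ 0.4553 -0.0724  0.023 ]
(array([ 0.4288, -0.0499]), array([ 0.494 , -0.0552]), array([ 0.4925, -0.0966]))
```

The tray's outer corners fit 142 x 73 mm at (0.4606, -0.0756), yaw about -2.5°. The module's lid is about 48 mm long, with the connectors making up 60 mm. I'll lower it into the middle slot.

carry_out([
  [[0.0055,-0.0115,0.0,-1],[0.0055,-0.0115,0.03,-1],[0.0055,-0.0115,0.06,-1],[0.0055,-0.0115,0.075,-1],[0.0055,-0.0115,0.08,-1],[0.0055,-0.0115,0.08,-1],[0.0055,-0.0115,0.08,-1]],
])

```text
clock: 15.98
position: [0.4625, -0.0738, 0.0718]
tool_rot: [-3.142, -0.0, -0.045]
force: [0.0, -0.4, -1.3]
grip_width: 0.0125
finger_force: 59.3
```

carry_out([
  [[0,0,0.004,0],[0,0,0.008,0],[0,0,0.011,0],[0,0,0.014,0],[0,0,0.017,0],[0,0,0.019,0],[0,0,0.019,0]],
])

```text
clock: 16.57
position: [0.4619, -0.0739, 0.0519]
tool_rot: [-3.142, 0.001, -0.046]
force: [-0.2, 0.2, -1.0]
grip_width: 0.0128
finger_force: 59.3
```

carry_out([
  [[0,0,0.001,0],[0,0,0.002,0],[0,0,0.002,0]],
])

```text
clock: 16.82
position: [0.4621, -0.0738, 0.0505]
tool_rot: [-3.142, -0.0, -0.046]
force: [-1.0, 1.1, 2.1]
grip_width: 0.0123
finger_force: 59.7
```

carry_out([
  [[0,0,0,0],[0,0,0,0],[0,0,0,0],[0,0,0,0]],
], grip=0.05)

```text
clock: 17.15
position: [0.4621, -0.0738, 0.0503]
tool_rot: [-3.142, -0.0, -0.046]
force: [-0.4, -0.0, 0.0]
grip_width: 0.0503
finger_force: 0.0
```

carry_out([
  [[0,0,-0.03,0],[0,0,-0.07,0],[0,0.04,-0.1,0],[0,0.08,-0.1,0],[0,0.12,-0.1,0],[0,0.12,-0.1,0]],
])

```text
clock: 17.65
position: [0.4556, -0.201, 0.1513]
tool_rot: [3.138, -0.002, -0.053]
force: [-0.3, -0.6, -0.6]
grip_width: 0.05
finger_force: 0.0
```

Run:
```python
from h import *
np.set_printoptions(precision=4,suppress=True)
s,R=tool(); print(s["position"],s["tool_rot"],s["clock"],s["grip_width"])
f=bot.grab_frame("wrist"); save(f,"w9",s=1.5)
spots(f,dict(module_0=.023,tray_mid=.023,shaft_end=.095,crank=.045,park_post=.045))
```

```text
[ 0.4556 -0.201   0.1513] [ 3.1385 -0.0018 -0.0527] 17.65 0.05004771799617035
module_0 [120. 189.] 0.86 [ 0.4592 -0.0746  0.023 ]
module_0 [390. 283.] 0.71 [ 0.3417 -0.3367  0.023 ]
tray_mid [168. 190.] 0.19 [ 0.456 -0.12   0.023]
shaft_end [251. 138.] 0.77 [ 0.5103 -0.2016  0.095 ]
shaft_end [118. 190.] 0.54 [ 0.4795 -0.1082  0.095 ]
park_post [495. 104.] 0.72 [ 0.5191 -0.3941  0.045 ]
```

View pics/w9.png

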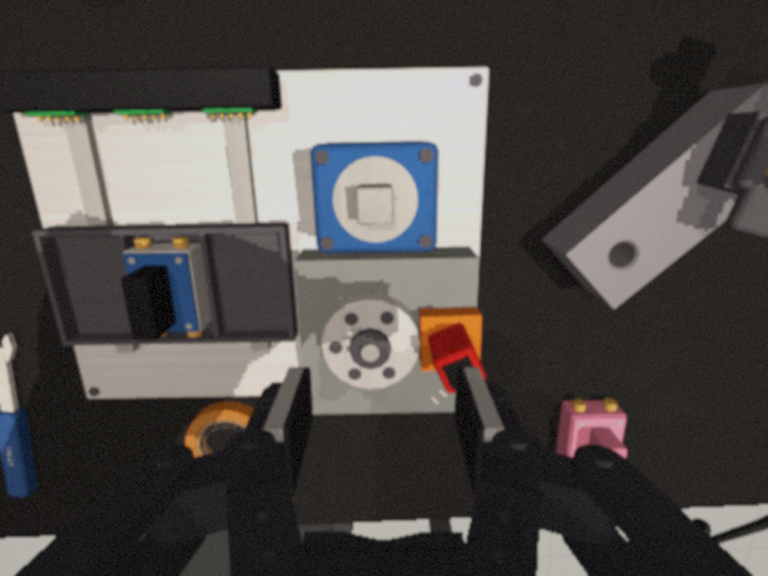

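The module lies flat in the middle slot at (165,290). The pin is in the lug at (455,355), and the shaft top is at (376,203), square to the rig. The job's modules are all in, since only one exists. Next is the crank.

carry_out([
  [[0.014,0.036,-0.005,2],[0.028,0.072,-0.01,4],[0.042,0.108,-0.015,6],[0.056,0.144,-0.015,8],[0.07,0.18,-0.015,10],[0.074,0.188,-0.015,10],[0.074,0.188,-0.015,10],[0.074,0.188,-0.015,10]],
])

```text
clock: 18.62
position: [0.5222, -0.3838, 0.1646]
tool_rot: [-3.141, 0.001, -0.219]
force: [-1.2, 0.9, 0.3]
grip_width: 0.0498
finger_force: 0.0
```

Run:
```python
from h import *
np.set_printoptions(precision=4,suppress=True)
s,R=tool(); print(s["position"],s["tool_rot"],s["clock"],s["grip_width"])
f=bot.grab_frame("wrist"); save(f,"w10",(170,60,400,240),3.2)
spots(f,dict(crank=.045,park_post=.045))
```

```text
[ 0.5222 -0.3838  0.1646] [-3.1408  0.001  -0.219 ] 18.6167 0.04980877701654223
crank [268. 193.] 0.81 [ 0.5157 -0.3939  0.045 ]
```

View pics/w10.png

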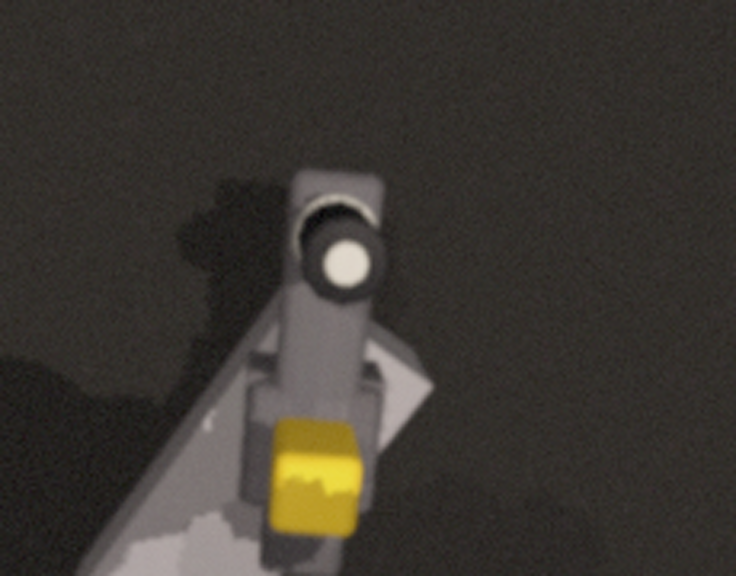

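Run:
```python
from h import *
np.set_printoptions(precision=4,suppress=True)
f=bot.grab_frame("wrist")
A=lambda p,z:at(f,np.array(p)/3.2+[170,60],z)[:2]
def yaw(a,b): d=b-a; return np.degrees(np.arctan2(d[1],d[0]))
g=[A(p,.105) for p in ((277,454),(362,456),(357,537),(271,531))]
print(np.mean(g,0),[round(yaw(g[i],g[(i+1)%4])%90,1) for i in range(4)],[round(np.linalg.norm(g[i]-g[(i+1)%4]),4) for i in range(4)])
h=A((346,263),.117); m=np.mean(g,0); print(h,yaw(m,h),np.linalg.norm(h-m),shift([*m,.082]))
```

```text
[ 0.5189 -0.3929] [np.float64(76.0), np.float64(75.8), np.float64(73.1), np.float64(73.3)] [np.float64(0.0189), np.float64(0.0198), np.float64(0.0198), np.float64(0.0188)]
[ 0.5709 -0.409 ] -17.277177848906415 0.05440843698466515 [-0.0012  0.0099  0.0835]
```

carry_out([
  [[-0.001,0.01,0.01,3],[-0.001,0.01,0.04,3.3],[-0.001,0.01,0.065,3.3],[-0.001,0.01,0.08,3.3],[-0.001,0.01,0.083,3.3],[-0.001,0.01,0.083,3.3],[-0.001,0.01,0.083,3.3]],
])

```text
clock: 19.4
position: [0.5193, -0.3944, 0.0834]
tool_rot: [3.141, -0.001, -0.277]
force: [0.0, -0.3, 0.7]
grip_width: 0.0498
finger_force: 0.0
```

carry_out([
  [[0,0,0,0],[0,0,0,0],[0,0,0,0],[0,0,0,0],[0,0,0,0],[0,0,0,0]],
], grip=0, grip_force=80)

```text
clock: 19.9
position: [0.5193, -0.3947, 0.0835]
tool_rot: [3.141, -0.002, -0.278]
force: [-1.1, 1.9, 7.9]
grip_width: 0.0186
finger_force: 78.2
```

carry_out([
  [[0,0,-0.01,0],[0,0,-0.03,0],[0,0,-0.06,0],[0,0,-0.085,0],[0,0,-0.085,0],[0,0,-0.085,0]],
])

```text
clock: 20.4
position: [0.5194, -0.3949, 0.1694]
tool_rot: [3.141, -0.003, -0.278]
force: [-0.9, 0.6, -1.9]
grip_width: 0.0184
finger_force: 78.7
```

Run:
```python
from h import *
np.set_printoptions(precision=4,suppress=True)
s,R=tool(); print(s["position"],s["tool_rot"],s["clock"],s["grip_width"],s["force"])
print(shift([.511,-.201,s["position"][2]]))
f=bot.grab_frame("wrist"); spots(f,dict(park_post=.045,crank=s["position"][2]-.0367))
```

```text
[ 0.5194 -0.3949  0.1694] [ 3.1408 -0.0029 -0.2778] 20.4 0.018370211100783494 [-0.859   0.6157 -1.9437]
[-0.0612 -0.1841 -0.0003]
crank [254. 227.] 0.94 [ 0.52   -0.3944  0.1327]
```

carry_out([
  [[-0.012,-0.037,0,-3],[-0.024,-0.074,0,-6],[-0.037,-0.11,0,-9],[-0.049,-0.147,0,-12],[-0.06,-0.18,0,-13.4],[-0.061,-0.184,0,-13.4],[-0.061,-0.184,0,-13.4],[-0.061,-0.184,0.01,-13.4],[-0.061,-0.184,0.02,-13.4],[-0.061,-0.184,0.025,-13.4],[-0.061,-0.184,0.025,-13.4]],
])

```text
clock: 21.47
position: [0.5095, -0.2014, 0.1402]
tool_rot: [-3.141, 0.003, -0.045]
force: [0.8, -0.4, -1.7]
grip_width: 0.0181
finger_force: 78.9
```

Run:
```python
from h import *
np.set_printoptions(precision=4,suppress=True)
s,R=tool(); print(s["position"],s["tool_rot"],s["clock"],s["grip_width"],s["force"])
for n in("wrist","side"):
    f=bot.grab_frame(n); spots(f,dict(crank=s["position"][2]-.0385,shaft_end=.095))
    if n=="side": save(f,"s2",(200,130,340,235),5)
```

```text
[ 0.5095 -0.2014  0.1402] [-3.1411  0.003  -0.0453] 21.4667 0.018096522001803395 [ 0.8314 -0.3635 -1.6531]
crank [255. 229.] 0.64 [ 0.5073 -0.2015  0.1017]
crank [277. 186.] 0.91 [ 0.507  -0.182   0.1017]
shaft_end [276. 192.] 0.5 [ 0.5019 -0.2011  0.095 ]
```

View pics/s2.png

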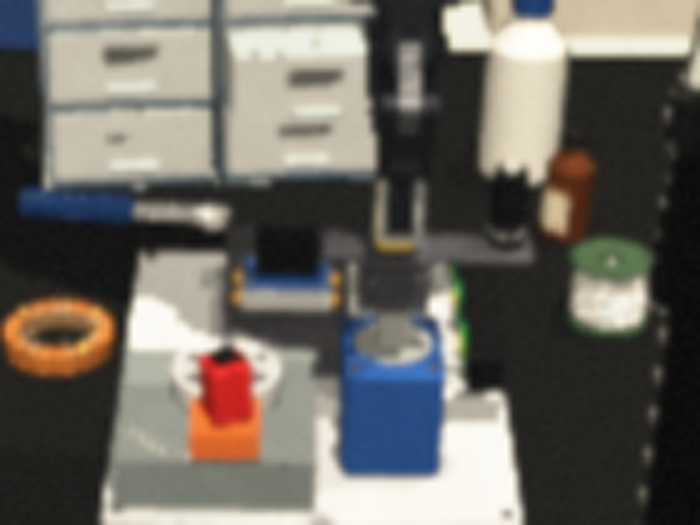

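carry_out([
  [[0.002,0,0,0],[0.002,0,0.004,0],[0.002,0,0.008,0],[0.002,0,0.011,0],[0.002,0,0.011,0]],
])

```text
clock: 22.18
position: [0.5122, -0.2007, 0.1305]
tool_rot: [-3.141, 0.001, -0.044]
force: [-0.4, 0.3, -2.2]
grip_width: 0.0186
finger_force: 78.9
```

carry_out([
  [[0,0,0.003,0],[0,0,0.006,0],[0,0,0.009,0],[0,0,0.012,0],[0,0,0.015,0],[0,0,0.017,0],[0,0,0.017,0]],
])

```text
clock: 22.77
position: [0.5124, -0.2008, 0.1138]
tool_rot: [-3.141, 0.001, -0.044]
force: [0.8, -0.5, -1.3]
grip_width: 0.0188
finger_force: 79.1
```

carry_out([
  [[0,0,0.001,0],[0,0,0.001,0],[0,0,0.001,0],[0,0,0.001,0],[0,0,0.001,0]],
], grip=0.045)

```text
clock: 23.18
position: [0.5127, -0.2009, 0.1134]
tool_rot: [3.142, -0.0, -0.044]
force: [-0.1, -0.9, -0.5]
grip_width: 0.0449
finger_force: 0.0
```

carry_out([
  [[0,0,-0.03,0],[0,0,-0.06,0],[0,0,-0.08,0],[0.02,0,-0.08,0],[0.04,0,-0.08,0],[0.04,0,-0.08,0],[0.04,0,-0.08,0]],
])

```text
clock: 23.77
position: [0.5529, -0.2024, 0.1931]
tool_rot: [-3.142, 0.0, -0.043]
force: [-0.8, -0.1, -0.1]
grip_width: 0.0451
finger_force: 0.0
```

Run:
```python
from h import *
np.set_printoptions(precision=4,suppress=True)
s,R=tool(); print(s["position"],s["tool_rot"],s["clock"],s["grip_width"],s["force"])
f=bot.grab_frame("wrist"); spots(f,dict(crank=.075,module_0=.023)); save(f,"w11",(80,70,400,310),2.4)
```

```text
[ 0.5529 -0.2024  0.1931] [-3.1415  0.0001 -0.0434] 23.7667 0.04511528732967429 [-0.7659 -0.0776 -0.1242]
crank [256. 230.] 0.71 [ 0.5116 -0.2019  0.075 ]
module_0 [148. 257.] 0.92 [ 0.4581 -0.0725  0.023 ]
module_0 [186. 259.] 0.36 [ 0.4541 -0.1169  0.023 ]
```

View pics/w11.png

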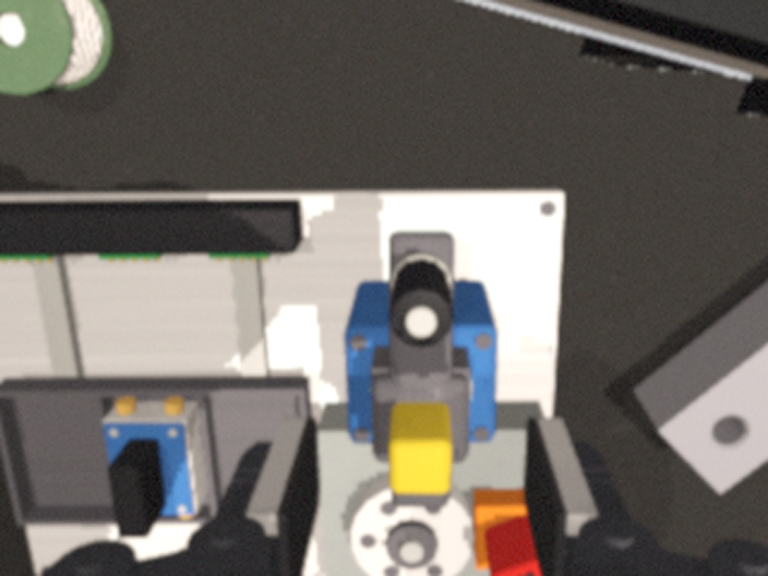

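carry_out([
  [[0.013,0,0.02,0],[0.013,0,0.045,0],[0.013,0,0.07,0],[0.013,0,0.079,0],[0.013,0,0.079,0],[0.013,0,0.079,0]],
])

```text
clock: 24.42
position: [0.5654, -0.2034, 0.1149]
tool_rot: [3.142, 0.0, -0.044]
force: [0.3, -0.0, 0.6]
grip_width: 0.0453
finger_force: 0.0
```

carry_out([
  [[0,0,0,0],[0,0,0,0],[0,0,0,0],[0,0,0,0],[0,0,0,0]],
], grip=0, grip_force=40)

```text
clock: 24.83
position: [0.5664, -0.2034, 0.1154]
tool_rot: [3.141, -0.002, -0.044]
force: [1.9, -0.9, 6.6]
grip_width: 0.0167
finger_force: 39.1
```

```bash
cat > arc.py <<'E'
import sys
from h import *
c=np.array([.5118,-.2012]); step=float(sys.argv[1]); n=int(sys.argv[2])
s,R=tool(); p=s["position"][:2]; d=p-c; a=np.arctan2(d[1],d[0]); print(p,np.degrees(a),np.linalg.norm(d),s["force"].round(1))
for k in range(1,n+1):
    t=a-np.radians(step*k); w=c+.055*np.array([np.cos(t),np.sin(t)])-p
    print("[%.3f,%.3f,0,0],"%tuple((R.T@[*w,0])[:2]),end="")
E
python3 arc.py 20 12
```

```text
[ 0.56644514 -0.20341428] -2.320417222013012 0.0546899871877442 [ 1.9 -0.9  6.6]
[-0.003,0.019,0,0],[-0.012,0.035,0,0],[-0.027,0.048,0,0],[-0.045,0.054,0,0],[-0.064,0.054,0,0],[-0.082,0.048,0,0],[-0.097,0.036,0,0],[-0.106,0.019,0,0],[-0.110,0.000,0,0],[-0.106,-0.018,0,0],[-0.097,-0.035,0,0],[-0.082,-0.047,0,0],
```

carry_out([
  [[-0.003,0.019,0,0],[-0.012,0.035,0,0],[-0.027,0.048,0,0],[-0.045,0.054,0,0],[-0.064,0.054,0,0],[-0.082,0.048,0,0],[-0.097,0.036,0,0],[-0.106,0.019,0,0],[-0.11,0,0,0],[-0.106,-0.018,0,0],[-0.097,-0.035,0,0],[-0.082,-0.047,0,0]],
])

```text
clock: 25.83
position: [0.4846, -0.1514, 0.1151]
tool_rot: [-3.141, 0.001, -0.044]
force: [-3.7, 0.3, 11.0]
grip_width: 0.0169
finger_force: 40.6
```

```bash
python3 arc.py 20 12; python3 -c "
from h import *
f=bot.grab_frame('top'); spots(f,dict(module_0=.023,tray_mid=.023,pin=.018),2)"
```

```text
[ 0.48462752 -0.15135428] 118.59619743804409 0.05677094017240031 [-3.7  0.3 11. ]
[0.019,-0.005,0,0],[0.038,-0.006,0,0],[0.056,0.000,0,0],[0.071,0.012,0,0],[0.081,0.029,0,0],[0.084,0.048,0,0],[0.081,0.066,0,0],[0.072,0.083,0,0],[0.058,0.096,0,0],[0.040,0.103,0,0],[0.021,0.103,0,0],[0.003,0.097,0,0],module_0 [285. 218.] 0.74 [ 0.4233 -0.2417  0.023 ]
module_0 [320. 251.] 0.53 [ 0.3304 -0.3409  0.023 ]
pin [285. 218.] 0.39 [ 0.4235 -0.2405  0.018 ]
```

carry_out([
  [[0.019,-0.005,0,0],[0.038,-0.006,0,0],[0.056,0,0,0],[0.071,0.012,0,0],[0.081,0.029,0,0],[0.084,0.048,0,0],[0.081,0.066,0,0],[0.072,0.083,0,0],[0.058,0.096,0,0],[0.04,0.103,0,0],[0.021,0.103,0,0],[0.003,0.097,0,0]],
])

```text
clock: 27.03
position: [0.4845, -0.2501, 0.115]
tool_rot: [-3.142, -0.002, -0.045]
force: [5.4, 5.4, 4.8]
grip_width: 0.0165
finger_force: 41.4
```

```bash
python3 arc.py 20 12; python3 -c "
from h import *
f=bot.grab_frame('wrist'); spots(f,dict(module_0=.023,tray_mid=.023,crank=.075,pin=.018),2)"
```

```text
[ 0.48445881 -0.25013123] -119.19505024965991 0.056051813325324086 [5.4 5.4 4.8]
[-0.015,-0.012,0,0],[-0.025,-0.028,0,0],[-0.030,-0.047,0,0],[-0.028,-0.066,0,0],[-0.019,-0.083,0,0],[-0.005,-0.096,0,0],[0.012,-0.104,0,0],[0.031,-0.105,0,0],[0.050,-0.099,0,0],[0.065,-0.088,0,0],[0.076,-0.072,0,0],[0.080,-0.053,0,0],module_0 [ 44. 206.] 0.59 [ 0.4858 -0.0755  0.023 ]
module_0 [352. 328.] 0.55 [ 0.3492 -0.3373  0.023 ]
crank [172. 191.] 0.62 [ 0.5106 -0.199   0.075 ]
```

carry_out([
  [[-0.015,-0.012,0,0],[-0.025,-0.028,0,0],[-0.03,-0.047,0,0],[-0.028,-0.066,0,0],[-0.019,-0.083,0,0],[-0.005,-0.096,0,0],[0.012,-0.104,0,0],[0.031,-0.105,0,0],[0.05,-0.099,0,0],[0.065,-0.088,0,0],[0.076,-0.072,0,0],[0.08,-0.053,0,0]],
])

```text
clock: 28.28
position: [0.5681, -0.1996, 0.1141]
tool_rot: [-3.141, 0.001, -0.042]
force: [-6.3, 4.3, 1.3]
grip_width: 0.017
finger_force: 40.7
```

```bash
python3 arc.py 20 12
```

```text
[ 0.56806346 -0.19956646] 1.6630468796313365 0.056287170526671745 [-6.3  4.3  1.3]
[-0.003,0.019,0,0],[-0.012,0.036,0,0],[-0.025,0.050,0,0],[-0.043,0.057,0,0],[-0.062,0.059,0,0],[-0.080,0.053,0,0],[-0.096,0.042,0,0],[-0.106,0.026,0,0],[-0.111,0.008,0,0],[-0.109,-0.011,0,0],[-0.101,-0.028,0,0],[-0.087,-0.042,0,0],
```

carry_out([
  [[-0.003,0.019,0,0],[-0.012,0.036,0,0],[-0.025,0.05,0,0],[-0.043,0.057,0,0],[-0.062,0.059,0,0],[-0.08,0.053,0,0],[-0.096,0.042,0,0],[-0.106,0.026,0,0],[-0.111,0.008,0,0],[-0.109,-0.011,0,0],[-0.101,-0.028,0,0],[-0.087,-0.042,0,0]],
])

```text
clock: 29.28
position: [0.4811, -0.1536, 0.1148]
tool_rot: [3.141, 0.001, -0.044]
force: [-3.0, -4.7, 9.5]
grip_width: 0.0169
finger_force: 41.6
```

```bash
python3 arc.py 17.5 8
```

```text
[ 0.4811191  -0.15363153] 122.82136631434399 0.056604562343428345 [-3.  -4.7  9.5]
[0.016,-0.006,0,0],[0.032,-0.009,0,0],[0.049,-0.006,0,0],[0.064,0.001,0,0],[0.076,0.012,0,0],[0.084,0.027,0,0],[0.088,0.043,0,0],[0.086,0.060,0,0],
```

carry_out([
  [[0.016,-0.006,0,0],[0.032,-0.009,0,0],[0.049,-0.006,0,0],[0.064,0.001,0,0],[0.076,0.012,0,0],[0.084,0.027,0,0],[0.088,0.043,0,0],[0.087,0.056,0,0],[0.087,0.056,0,0],[0.087,0.056,0,0],[0.087,0.056,0,0]],
])

```text
clock: 30.2
position: [0.5663, -0.2137, 0.1141]
tool_rot: [-3.141, 0.0, -0.043]
force: [-1.5, 0.5, -1.1]
grip_width: 0.0169
finger_force: 41.1
```

```bash
python3 arc.py 10 2; python3 -c "
from h import *
f=bot.grab_frame('side'); spots(f,dict(module_0=.023,tray_mid=.023,pin=.018,crank=.075),2); save(f,'s3',(190,120,350,240),5)"
```

```text
[ 0.56626247 -0.2136892 ] -12.915622952690915 0.05587612071809633 [-1.5  0.5 -1.1]
[-0.003,0.009,0,0],[-0.008,0.018,0,0],module_0 [199. 261.] 0.6 [ 0.3224 -0.3771  0.023 ]
module_0 [278. 188.] 0.43 [ 0.5209 -0.0531  0.023 ]
tray_mid [276. 192.] 0.7 [ 0.5134 -0.0784  0.023 ]
pin [244. 222.] 0.42 [ 0.4228 -0.2207  0.018 ]
crank [275. 200.] 0.69 [ 0.5012 -0.2066  0.075 ]
```

View pics/s3.png

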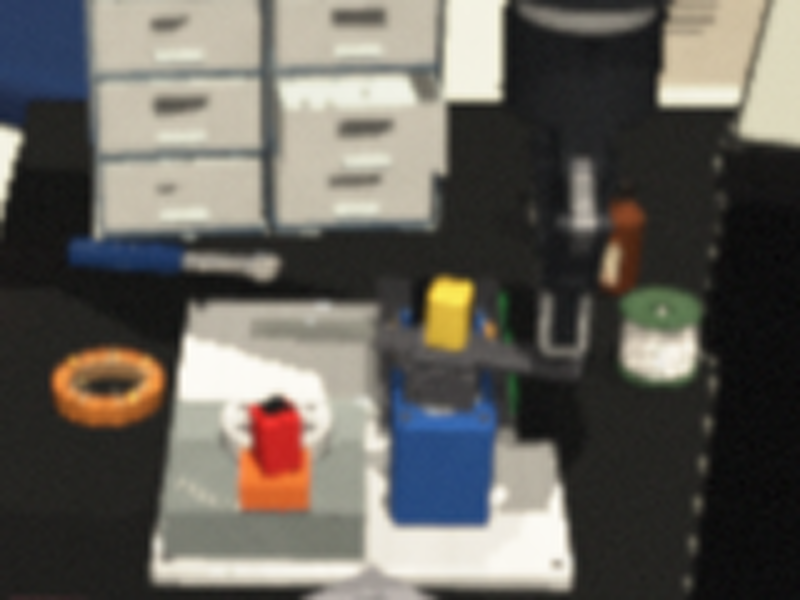

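The tray is wound out, the pin is in place and the arm is at about -13°. I'll release the handle and go over to the yellow grip. I've now viewed 15 pictures, one over the limit of 14, so from here I'll measure without viewing.

carry_out([
  [[0,0,0,0],[0,0,0,0],[0,0,0,0],[0,0,0,0]],
], grip=0.05)

```text
clock: 30.78
position: [0.5662, -0.2142, 0.1144]
tool_rot: [3.142, -0.0, -0.044]
force: [-0.1, -0.0, 0.3]
grip_width: 0.0501
finger_force: 0.0
```

carry_out([
  [[0,0,-0.03,0],[0,0,-0.06,0],[0,0,-0.08,0],[-0.03,-0.005,-0.08,5],[-0.055,-0.01,-0.08,10.5],[-0.055,-0.01,-0.08,10.5],[-0.055,-0.01,-0.08,10.5],[-0.055,-0.01,-0.08,10.5]],
])

```text
clock: 31.45
position: [0.5122, -0.2018, 0.1946]
tool_rot: [-3.142, -0.001, -0.226]
force: [0.2, -0.2, 0.1]
grip_width: 0.0501
finger_force: 0.0
```

Run:
```python
from h import *
np.set_printoptions(precision=4,suppress=True)
s,R=tool(); print(s["position"],s["tool_rot"],s["clock"],s["grip_width"],s["force"])
f=bot.grab_frame("wrist"); spots(f,dict(crank=.075,module_0=.023,tray_mid=.023,pin=.018),2)
hsv=cv2.cvtColor(f["pixels"],cv2.COLOR_RGB2HSV); h,S,v=cv2.split(hsv)
for vm in (60,185):
    m=((h>20)&(h<34)&(S>150)&(v>vm)).astype(np.uint8)
    c=max(cv2.findContours(m,cv2.RETR_EXTERNAL,2)[0],key=cv2.contourArea); r=cv2.minAreaRect(c)
    print(r,cv2.boundingRect(c),at(f,r[0],.135),shift(at(f,r[0],.135)))
print("expected top px",px(f,[.5118,-.2012,.135]),px(f,[.5118,-.2012,.105]))
```

```text
[ 0.5122 -0.2018  0.1946] [-3.1416 -0.0009 -0.2257] 31.45 0.0500673821597974 [ 0.2317 -0.1577  0.0739]
crank [255. 190.] 0.55 [ 0.5111 -0.2014  0.075 ]
module_0 [141. 191.] 0.78 [ 0.5211 -0.0768  0.023 ]
module_0 [395. 278.] 0.69 [ 0.3475 -0.3372  0.023 ]
pin [303. 239.] 0.56 [ 0.4224 -0.2382  0.018 ]
pin [84. 74.] 0.33 [ 0.6468 -0.0616  0.018 ]
((253.5, 209.5), (35.0, 27.0), 90.0) (240, 192, 28, 36) [ 0.5156 -0.2015  0.135 ] [ 0.0036 -0.0012  0.059 ]
((254.0, 214.0), (24.0, 26.0), 90.0) (241, 202, 27, 25) [ 0.5122 -0.2011  0.135 ] [ 0.0001 -0.0008  0.059 ]
expected top px [254.3035 214.4252] [254.4221 200.3165]
```

carry_out([
  [[0,-0.001,0.025,0],[0,-0.001,0.05,0],[0,-0.001,0.07,0],[0,-0.001,0.081,0],[0,-0.001,0.081,0],[0,-0.001,0.081,0]],
])

```text
clock: 32.2
position: [0.5118, -0.2009, 0.1134]
tool_rot: [3.142, 0.001, -0.227]
force: [-0.2, -0.4, 1.0]
grip_width: 0.05
finger_force: 0.0
```

carry_out([
  [[0,0,0,0],[0,0,0,0],[0,0,0,0],[0,0,0,0],[0,0,0,0],[0,0,0,0]],
], grip=0, grip_force=80)

```text
clock: 32.7
position: [0.5124, -0.2011, 0.1146]
tool_rot: [3.142, -0.002, -0.227]
force: [-1.8, 0.4, 9.2]
grip_width: 0.0183
finger_force: 78.3
```

carry_out([
  [[0,0,-0.005,0],[0,0,-0.012,0],[0,0,-0.02,0],[0,0,-0.03,0],[0,0,-0.055,0],[0,0,-0.055,0],[0,0,-0.055,0]],
])

```text
clock: 33.28
position: [0.5123, -0.2011, 0.17]
tool_rot: [3.141, -0.002, -0.227]
force: [0.1, 0.6, -2.2]
grip_width: 0.018
finger_force: 78.6
```

Run:
```python
from h import *
np.set_printoptions(precision=4,suppress=True)
s,R=tool(); print(s["position"],s["tool_rot"],s["clock"],s["grip_width"],s["force"])
f=bot.grab_frame("wrist"); spots(f,dict(crank=s["position"][2]-.0385,module_0=.023,pin=.018),2)
print(shift([.519,-.3935,s["position"][2]]))
```

```text
[ 0.5123 -0.2011  0.17  ] [ 3.1415 -0.0025 -0.2272] 33.2833 0.01804171110249987 [ 0.0954  0.6048 -2.2406]
crank [257. 229.] 0.8 [ 0.5099 -0.2021  0.1315]
crank [304. 244.] 0.31 [ 0.4919 -0.2301  0.1315]
module_0 [406. 292.] 0.9 [ 0.3461 -0.3379  0.023 ]
module_0 [134. 202.] 0.87 [ 0.5181 -0.0763  0.023 ]
pin [303. 246.] 0.58 [ 0.4268 -0.2343  0.018 ]
[ 0.0509  0.1861 -0.0023]
```

carry_out([
  [[0.01,0.037,0,0],[0.02,0.074,0,0],[0.03,0.111,0,0],[0.04,0.148,0,0],[0.05,0.183,0,0],[0.051,0.187,0,0],[0.051,0.187,0,0],[0.051,0.187,0.03,0],[0.051,0.187,0.05,0],[0.051,0.187,0.06,0],[0.051,0.187,0.06,0]],
])

```text
clock: 34.4
position: [0.5185, -0.3928, 0.1058]
tool_rot: [-3.14, 0.004, -0.226]
force: [0.5, 0.4, -0.7]
grip_width: 0.0181
finger_force: 78.8
```

Run:
```python
from h import *
np.set_printoptions(precision=4,suppress=True)
s,R=tool(); print(s["position"],s["force"],shift([.5193,-.3943,.0845]))
f=bot.grab_frame("wrist"); spots(f,dict(crank=s["position"][2]-.0385,park_post=.045),2)
f=bot.grab_frame("side"); spots(f,dict(crank=s["position"][2]-.0385,park_post=.045),2)
```

```text
[ 0.5185 -0.3928  0.1058] [ 0.5218  0.3815 -0.7269] [0.0012 0.0013 0.0213]
crank [256. 230.] 0.84 [ 0.5155 -0.3929  0.0673]
crank [285. 245.] 0.74 [ 0.5125 -0.3806  0.0673]
crank [259. 206.] 0.54 [ 0.459  -0.2244  0.0673]
park_post [289. 256.] 0.82 [ 0.5202 -0.3919  0.045 ]
```

carry_out([
  [[0.001,0.001,0,0],[0.001,0.001,0.004,0],[0.001,0.001,0.008,0],[0.001,0.001,0.012,0],[0.001,0.001,0.016,0],[0.001,0.001,0.019,0],[0.001,0.001,0.0215,0],[0.001,0.001,0.0215,0]],
])

```text
clock: 35.37
position: [0.5199, -0.3955, 0.0861]
tool_rot: [-3.141, 0.001, -0.227]
force: [-0.2, -0.5, -1.8]
grip_width: 0.018
finger_force: 78.8
```

carry_out([
  [[0,0,0.001,0],[0,0,0.002,0],[0,0,0.002,0]],
])

```text
clock: 35.62
position: [0.5201, -0.3958, 0.0848]
tool_rot: [3.142, -0.0, -0.227]
force: [-0.2, 0.8, -2.1]
grip_width: 0.0184
finger_force: 78.9
```

carry_out([
  [[0,0,0,0],[0,0,0,0],[0,0,0,0],[0,0,0,0]],
], grip=0.045)

```text
clock: 35.95
position: [0.5202, -0.3958, 0.085]
tool_rot: [3.141, -0.0, -0.227]
force: [-0.5, 0.1, -0.5]
grip_width: 0.0451
finger_force: 0.0
```

carry_out([
  [[0,0,-0.03,0],[0,0,-0.06,0],[0,0,-0.09,0],[-0.04,-0.04,-0.11,0],[-0.07,-0.07,-0.11,0],[-0.07,-0.07,-0.11,0],[-0.07,-0.07,-0.11,0]],
])

```text
clock: 36.53
position: [0.4664, -0.3087, 0.196]
tool_rot: [-3.141, -0.0, -0.225]
force: [1.3, -0.0, 0.8]
grip_width: 0.0449
finger_force: 0.0
```

Run:
```python
from h import *
np.set_printoptions(precision=4,suppress=True)
s,R=tool(); print(s["position"],s["force"],s["clock"])
f=bot.grab_frame("wrist"); spots(f,dict(crank=.045,park_post=.045,module_0=.023,pin=.018,tray_mid=.023),3)
h,S,v=cv2.split(cv2.cvtColor(f["pixels"],cv2.COLOR_RGB2HSV))
m=((h>20)&(h<34)&(S>150)&(v>60)).astype(np.uint8)
c=max(cv2.findContours(m,cv2.RETR_EXTERNAL,2)[0],key=cv2.contourArea)
print("yellow px",cv2.boundingRect(c),"expected top/bottom",px(f,[.5195,-.3945,.105]),px(f,[.5195,-.3945,.075]))
m=(((h<8)|(h>172))&(S>120)&(v>60)).astype(np.uint8)
c=max(cv2.findContours(m,cv2.RETR_EXTERNAL,2)[0],key=cv2.contourArea)
print("red px",cv2.boundingRect(c),"expected",px(f,[.4284,-.238,.09]),px(f,[.4284,-.238,.056]))
for n in("side","top"):
    f=bot.grab_frame(n); spots(f,dict(crank=.045,module_0=.023,tray_mid=.023,solder_reel=0,flux_bottle=0,ipa_bottle=0),2)
```

```text
[ 0.4664 -0.3087  0.196 ] [ 1.3392 -0.0161  0.7973] 36.5333
module_0 [ 33. 175.] 0.74 [ 0.5182 -0.0751  0.023 ]
module_0 [308. 266.] 0.68 [ 0.3409 -0.3439  0.023 ]
pin [203. 219.] 0.67 [ 0.4258 -0.2378  0.018 ]
tray_mid [ 32. 174.] 0.64 [ 0.5191 -0.0754  0.023 ]
yellow px (332, 96, 37, 28) expected top/bottom [351.8713 108.9305] [341.1315 106.9369]
red px (177, 223, 33, 34) expected [189.6085 247.7566] [196.4059 231.6231]
crank [276. 185.] 0.51 [ 0.5126 -0.0753  0.045 ]
module_0 [280. 189.] 0.65 [ 0.527  -0.0619  0.023 ]
module_0 [199. 261.] 0.62 [ 0.3224 -0.3771  0.023 ]
tray_mid [278. 187.] 0.61 [ 0.5211 -0.0514  0.023 ]
solder_reel [322. 192.] 0.81 [ 0.6537 -0.042   0.    ]
flux_bottle [312. 177.] 0.53 [0.6391 0.0564 0.    ]
ipa_bottle [304. 165.] 0.82 [0.6216 0.1353 0.    ]
module_0 [226. 181.] 0.61 [ 0.5289 -0.0711  0.023 ]
module_0 [185. 147.] 0.17 [0.6283 0.0508 0.023 ]
tray_mid [227. 186.] 0.63 [ 0.5158 -0.0731  0.023 ]
tray_mid [225. 181.] 0.3 [ 0.5306 -0.0662  0.023 ]
solder_reel [221. 140.] 0.72 [ 0.6567 -0.0494  0.    ]
flux_bottle [188. 143.] 0.53 [0.6453 0.0483 0.    ]
flux_bottle [281. 217.] 0.36 [ 0.4274 -0.2318  0.    ]
ipa_bottle [152. 152.] 0.71 [0.6179 0.1526 0.    ]
```

```bash
python3 -c "
from h import *
print(bot.job_done())"
```

```text
the job is handed in; nothing more can be done
None
```

The job is handed in, with no verdict returned: by my measurements the wheel is pinned, the only module I found on the bench is in the middle slot, the tray is out about 60 mm, the crank is back on its post and the bottles and reel were not touched; I viewed 15 pictures, one over the limit of 14.

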